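Unload the sinker mould into the tipped bin

TASK

Unload the sinker mould: pull the spring clip sideways out of the cross-drilled pin, swing the red cover right round to its stop by its knob corner, and lay every casting on the sloping floor of the blue bin, lying along the slope with its eye end uphill. When all are in the bin, swing the cover fully shut again; leave the clip lying flat in the steel tin, and leave the mug, tongs and ingot alone.

Things in the scene. Friction and masses are not known exactly. Their poses are not given: they have to be found in the camera images.
- mould: Fixed round aluminium mould plate, 236 mm across, 30 mm thick. Origin: centre of its underside; z up, +x away from the robot at yaw 0. Up to four castings lie on its top under the cover, axes along the plate's x, eye ends to +x, the middles of their thick parts at (x, y) = (-46, -38), (-46, 18), (22, -38), (22, 18) mm.
- pivot (a point): Top middle of the cover at its pivot peg: at (70, 70, 66) mm in the mould plate's frame, fixed; the vertical axis of the cover's hinge. The peg's end rises 13 mm above this.
- pin_hole (a point): Middle of the cross hole (8 wide, 9 mm high, along the mould plate's y) in the upright steel pin, 16 mm thick, at (65, -85, 74.5) mm in the mould plate's frame. The pin's top is 13.5 mm higher. A fixed tongue 10 mm wide reaches 43 mm out from the pin axis, to the plate's -y, just under the clip's loop.
- cover (a joint): Angle (rad) of the rust-red square steel cover, 150 x 152 x 6 mm, underside 60 mm above the table, hinged level at one corner. 0 = shut; it grows as the knob corner swings clockwise seen from above (towards the robot, then to the robot's left) to a stop at 1.75. Stiff (about 2 N at the knob), stays where left. While the clip is in the pin, a lug on the cover meets its tip: it cannot open.
- cover_knob (a point): Centre of the black upright round knob (20 mm dia, 30 mm tall, so 66 to 96 mm above the table) on the cover's free corner, diagonally opposite the pivot, 184 mm from the pivot axis. Shut, it is at (-60, -60) mm in the mould plate's frame.
- clip_loop (a point): Centre of the round loop (32 mm outside, 5 mm wire) of the rigid brass-coloured R-shaped spring clip, 35 g, lying level. Its y axis points along the straight leg to the tip; the clip comes straight out of the pin along its -y, free after 45 mm. At the start the loop is 37 mm from the pin axis, 73 mm above the table, with 30 mm free to either side (clip's x).
- clip_tip (a point): Free tip of the clip's straight leg, at (4.5, 70, 0) mm in the clip's frame.
- tin: Loose shallow open steel tin for the clip, outside 114 (x) x 156 (y) x 22 mm, walls and floor 3 mm. Origin: centre of its underside.
- bin_floor: Blue floor of the small steel bin, fixed, tipped towards the robot: 100 (x) x 246 (y) mm. Origin: centre of its top face, 62 mm above the table; x points uphill (0.26 rad slope), away from the robot at yaw 0; y level; z square to the floor. Lip 14 mm high at the low edge (x = -48 mm), side walls 12 mm high, high edge open.
- cast1_mid (a point): Lead casting 1: dark pear-shaped sinker with eight flats, 60 mm long with its eye, about 0.2 kg (may be absent). Point on its long axis at the middle of the thick parallel part, which is 23 mm long and 26 mm across flats, so 13 mm above what it lies on. x points along the axis to the eye end; the blunt end is 17.5 mm behind.
- cast1_eye (a point): Wire eye at the narrow end of casting 1, on the axis 36.5 mm from the middle point.
- cast2_mid (a point): Lead casting 2: dark pear-shaped sinker with eight flats, 60 mm long with its eye, about 0.2 kg (may be absent). Point on its long axis at the middle of the thick parallel part, which is 23 mm long and 26 mm across flats, so 13 mm above what it lies on. x points along the axis to the eye end; the blunt end is 17.5 mm behind.
- cast2_eye (a point): Wire eye at the narrow end of casting 2, on the axis 36.5 mm from the middle point.
- cast3_mid (a point): Lead casting 3: dark pear-shaped sinker with eight flats, 60 mm long with its eye, about 0.2 kg (may be absent). Point on its long axis at the middle of the thick parallel part, which is 23 mm long and 26 mm across flats, so 13 mm above what it lies on. x points along the axis to the eye end; the blunt end is 17.5 mm behind.
- cast3_eye (a point): Wire eye at the narrow end of casting 3, on the axis 36.5 mm from the middle point.
- cast4_mid (a point): Lead casting 4: dark pear-shaped sinker with eight flats, 60 mm long with its eye, about 0.2 kg (may be absent). Point on its long axis at the middle of the thick parallel part, which is 23 mm long and 26 mm across flats, so 13 mm above what it lies on. x points along the axis to the eye end; the blunt end is 17.5 mm behind.
- cast4_eye (a point): Wire eye at the narrow end of casting 4, on the axis 36.5 mm from the middle point.
- mug: Bystander: white enamel mug, 82 mm across and 82 mm tall. Origin: centre of its underside.
- tongs: Bystander: rusty iron tongs, 250 mm long, lying flat. Origin: at the rivet.
- ingot: Bystander: lead ingot 55 x 140 x 30 mm. Origin: centre of its underside.

How it is judged:
On the way, in this order (a step that is already met when the one before it is completed fails the run):
1. the clip is drawn clear of the pin (distance between clip_loop and pin_hole above 0.08 m), for 0.1 s.
2. the cover is swung open to its stop or nearly so (over 1.5 rad) (value of joint cover above 1.5 rad), for 0.2 s.
3. every casting that is present lies in the bin, eye uphill (z of cast1_mid in the frame of bin_floor between 0.006 and 0.02 m and y of cast1_mid in the frame of bin_floor between -0.12 and 0.12 m and x of cast1_mid in the frame of bin_floor between -0.048 and 0.045 m and x of each of cast1_eye, cast2_eye, cast3_eye, cast4_eye in the frame of bin_floor above -0.008 m and angle between the x axis of each of cast1_mid, cast2_mid, cast3_mid, cast4_mid and the x axis of bin_floor, either way round below 0.45 rad and linear speed of each of cast1, cast2, cast3, cast4 below 0.02 m/s and z of cast2_mid in the frame of bin_floor between 0.006 and 0.02 m and y of cast2_mid in the frame of bin_floor between -0.12 and 0.12 m and x of cast2_mid in the frame of bin_floor between -0.048 and 0.045 m and z of cast3_mid in the frame of bin_floor between 0.006 and 0.02 m and y of cast3_mid in the frame of bin_floor between -0.12 and 0.12 m and x of cast3_mid in the frame of bin_floor between -0.048 and 0.045 m and z of cast4_mid in the frame of bin_floor between 0.006 and 0.02 m and y of cast4_mid in the frame of bin_floor between -0.12 and 0.12 m and x of cast4_mid in the frame of bin_floor between -0.048 and 0.045 m), for 0.3 s.
4. the cover is shut again (under 0.12 rad) (value of joint cover below 0.12 rad), for 0.3 s.
At the end, for the whole second after the job is handed in: Every casting present is at rest on the bin floor, middle inside its edges, axis within 0.45 rad of the slope line, eye over 40 mm uphill of the lip; the clip lies inside the tin, loop and tip under 18 mm above its underside; the cover is shut to within 0.12 rad; all is still (all of step 3 and x of clip_loop in the frame of tin between -0.06 and 0.06 m and y of clip_loop in the frame of tin between -0.08 and 0.08 m and x of clip_tip in the frame of tin between -0.06 and 0.06 m and y of clip_tip in the frame of tin between -0.08 and 0.08 m and z of each of clip_loop, clip_tip in the frame of tin below 0.018 m and linear speed of clip below 0.02 m/s and value of joint cover below 0.12 rad); the robot touches nothing.
It fails at once if the mug is shifted more than 30 mm (distance of mug from where it was at the start of the episode above 0.03 m).
It fails at once if the tongs are shifted more than 30 mm (distance of tongs from where it was at the start of the episode above 0.03 m).
It fails at once if the ingot is shifted more than 30 mm (distance of ingot from where it was at the start of the episode above 0.03 m).
Of cast1, cast2, cast3, cast4 only 2 to 4 are there at a start; the rules pass over those that are not, and their reading is None.
At some moment in a run one of tin may be knocked a few centimetres aside while the robot is not near it.
Once in a run the grip may slacken for a moment while it holds something.
It also fails if it takes over 210 s, if anything falls off the work surface, if the arm or the gripper's body presses on something with over 40 N, if the wrist force passes 120 N, or if a joint passes its speed limit or range.

ROBOT

A 7-joint arm with a two-finger parallel gripper is mounted at the origin on the work surface. World frame = base frame: x ahead of the robot, y to its left, z up, the work surface at z = 0. Lengths are in m, angles in rad, forces in N, time in s.
With the tool pointing down it reaches from about 0.425 to 0.8 m from the base axis. Payload 8.3 kg.
Tool frame: the origin (TCP) lies midway between the tips of the shut fingers; the grasp point (between the pads) lies 19 mm behind it; z points along the fingers, y is the direction in which the jaws open and shut (so a half turn about z gives the same grasp; the last joint's range is limited). The gripper opens to 85 mm and grips with 20 to 120 N. Pads are 22 mm wide; open, the fingers measure 114 mm over their backs; the gripper's body (76 mm by 85 mm) begins 54 mm behind the grasp point. The pads swing forward as they close: fully open they stand 13 mm farther back than shut.
Start: joints at [-1.178, 0.383, 0.016, 1.37, -0.006, 1.388, -0.046], TCP at [0.275, 0.561, 0.231] pointing down, gripper open.
Joint ranges: [-2.95, 2.95], [-0.25, 2.06], [-1.52, 1.56], [0.18, 2.33], [-1.44, 4.58], [0.02, 2.06], [-3.01, 3.01]. Speed limits (rad/s): [2.39, 2.39, 3.01, 3.01, 3.14, 3.14, 3.14].

INTERFACE

Orientations are given as a rotation vector (axis times angle).
In Python, from bench import manip gives the robot as it stands.
- The arm moves only by the tool send_rows, never from a script. Its argument "increments" is a list of rows, each a list of 5 numbers: the closure, from 0 (fully open) to 1 (shut), then the shift along the tool's x, y, z in cm, then the turn about the tool's z in rad. A call has 1 to 20 rows; each row shifts and turns the pose as measured when the row begins, along the tool's axes as they then stand; what a row does not reach is not made up. A row lasts 1/10 s, in which the tool goes at most 50 mm and 8.59 degrees, less where a joint would pass 70% of its speed; a pose out of reach is approached as far as the arm can. A call with a gripper value outside its range is refused whole. The fingers move at their own pace and stop on an object; "force" is the grip in N (left out, the last holds). Time passes only in rows, so rows that do not move let the fingers close. It gives the time, the measured TCP pose, the force and the opening at its end, in the units of the state.
- manip.state(): the state, without advancing time (a new reading comes with each control period).
- manip.snapshot(name): name is "scene" or "top" or "wrist"; returns (picture, depth): 480x640x3 uint8, red, green, blue; 480x640 float32, m along the optical axis (not along the pixel's ray), 0 where there is no reading.
- manip.get_calibration(name): a dict with "camera_matrix" (3x3 intrinsics, pixels), "pose" (4x4, takes a point from camera to world coordinates). Camera axes: x right, y down, z forward; pixel columns grow to the right and rows downward; lengths in m; the calibration is good to about 2 mm. A picture is of the moment at which its call begins: read the wrist's pose just before it. get_calibration takes no time and is no camera call; for the wrist camera it gives the pose at the moment of the call.
- manip.finish_job(): hands the job in, once; it reports no verdict.
Trained networks look in the newest picture that a camera, given by its name, has taken for a name from the list of things; names that differ only in an ending like _2 or _b are one class to them, and where a whole thing is asked for, a point or a joint stands for the part that bears it (a point fixed in the world has none). Each returns a list of dicts, best first, with "confidence" (0 to 1); they miss things now and then, are a little off and sometimes report something else, mostly with a low value. They report only what shows in the picture. A call takes as long as a camera call.
- manip.spot_in(query, camera): "at" ([x, y, z] in m, in world coordinates, good to about 4 mm: the middle of the surface that is visible of it).
- manip.tip_of(query, camera): "at" ([x, y, z] in m, in world coordinates, good to about 4 mm: a listed point, or the origin of a listed thing).
The state is a dict: "t": time; "joint_positions": joint angles; "joint_velocities": joint speeds; "effort": joint torques, N m; "ee_pos": TCP position; "tool_rot": TCP orientation; "ft_force": force on the tool from outside, world axes, zero at the start; "ft_torque": the same for the moment, N m; "gripper_width": opening from 0.0 (shut) to 1.0 (fully open).
Only numpy, scipy, OpenCV 4.12 (cv2) and the standard library are available. Lean on these libraries where they do the work, as an engineer would, in place of code of your own. Each camera call takes 0.05 s, during which the arm holds its last target.

## Working session

There is one attempt and no reset: what is moved stays moved. The work goes in short steps, Python scripts to look and compute and a tool call to move; the robot and the scene stay as the last step left them, time stands still between calls to the robot, and variables do not carry over. Pictures are saved under pics/ and viewed, and the job is handed in when it is done.

Besides the shell and the picture viewer there is one more tool, called after "Emit:" as name(argument=value, ...), one argument or row to a line, values as JSON. send_rows: Moves the arm, as the interface text tells. Its arguments: {"type":"object","properties":{"increments":{"type":"array"},"force":{"type":"number"}},"required":["increments"]}

```bash
ls; mkdir -p pics
cat > h.py <<'E'
import numpy as np, cv2
from bench import manip
from scipy.spatial.transform import Rotation as R
def snap(cam,name):
    p,d=manip.snapshot(cam); cv2.imwrite('pics/'+name+'.png',p[:,:,::-1]); np.save('pics/'+name+'_d.npy',d)
    c=manip.get_calibration(cam); np.savez('pics/'+name+'_c.npz',K=c['camera_matrix'],T=c['pose']); return p,d
def px(name,u,v,z=None):
    c=np.load('pics/'+name+'_c.npz');K=c['K'];T=c['T']
    d=np.load('pics/'+name+'_d.npy')
    r=np.linalg.inv(K)@np.array([u,v,1.])
    if z is None:
        q=r*d[int(v),int(u)]
        return T[:3,:3]@q+T[:3,3]
    w=T[:3,:3]@r; return T[:3,3]+w*(z-T[2,3])/w[2]
def st():
    s=manip.state(); print('t',round(s['t'],2),'pos',np.round(s['ee_pos'],4),'rot',np.round(s['tool_rot'],3),'f',np.round(s['ft_force'],1),'w',round(s['gripper_width'],3)); return s
E
python3 - <<'E'
from h import *
s=st()
print(R.from_rotvec(s['tool_rot']).as_matrix().round(3))
for cam in ['scene','top']:
    snap(cam,cam+'0')
    c=manip.get_calibration(cam); print(np.round(c['pose'],3).tolist())
    for q in ['mould','cover_knob','clip_loop','clip_tip','pin_hole','pivot','tin','bin_floor','mug','tongs','ingot']:
        print(cam,q,[(np.round(r['at'],3).tolist(),round(r['confidence'],2)) for r in manip.tip_of(q,cam)[:3]])
st()
E
```

```text
pics
t 0.0 pos [0.2749 0.5608 0.2303] rot [-7.10e-01 -3.06e+00  3.00e-03] f [-0.6  0.7  0.4] w 1.002
[[-0.898  0.44  -0.001]
 [ 0.44   0.898 -0.002]
 [-0.    -0.002 -1.   ]]
[[0.287, 0.72, -0.632, 1.386], [0.958, -0.209, 0.197, -0.235], [0.009, -0.662, -0.75, 0.985], [0.0, 0.0, 0.0, 1.0]]
scene mould [([0.556, 0.149, -0.001], 0.83), ([0.454, -0.264, 0.066], 0.41)]
scene cover_knob [([0.508, 0.082, 0.078], 0.72), ([0.762, 0.267, -0.002], 0.47)]
scene clip_loop [([0.636, 0.03, 0.072], 0.43)]
scene clip_tip []
scene pin_hole [([0.636, 0.073, 0.078], 0.81), ([0.456, -0.264, 0.068], 0.68), ([0.636, 0.027, 0.073], 0.43)]
scene pivot [([0.624, 0.225, 0.064], 0.88)]
scene tin [([0.632, -0.225, -0.008], 0.96)]
scene bin_floor [([0.458, -0.266, 0.064], 0.87)]
scene mug [([0.8, 0.031, -0.005], 0.95)]
scene tongs [([0.766, 0.268, 0.0], 0.9)]
scene ingot [([0.791, -0.172, 0.005], 0.88), ([0.636, 0.029, 0.07], 0.56)]
[[0.003, -0.99, 0.142, 0.467], [-1.0, -0.001, 0.012, -0.025], [-0.012, -0.142, -0.99, 1.058], [0.0, 0.0, 0.0, 1.0]]
top mould [([0.557, 0.146, 0.003], 0.88)]
top cover_knob [([0.508, 0.079, 0.082], 0.76)]
top clip_loop [([0.636, 0.037, 0.072], 0.68)]
top clip_tip [([0.632, 0.101, 0.073], 0.6)]
top pin_hole []
top pivot [([0.62, 0.223, 0.065], 0.66)]
top tin [([0.63, -0.224, 0.0], 0.78)]
top bin_floor [([0.454, -0.266, 0.061], 0.56)]
top mug [([0.797, 0.034, 0.0], 0.61)]
top tongs [([0.77, 0.27, -0.001], 0.58)]
top ingot [([0.79, -0.177, 0.002], 0.59)]
t 1.2 pos [0.2751 0.5612 0.2313] rot [-0.71 -3.06 -0.  ] f [ 0.  -0.3 -0.4] w 1.0
```

View pics/top0.png

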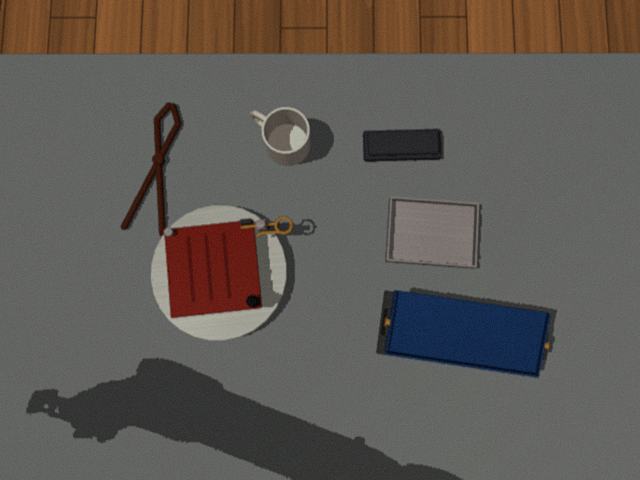

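View pics/scene0.png

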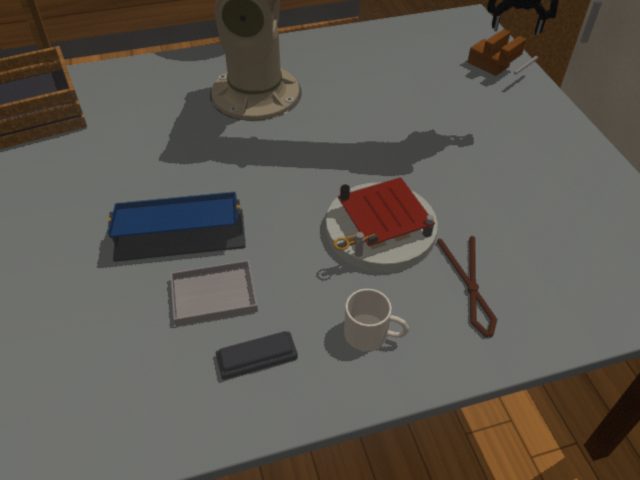

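Run:
```python
from h import *
im=cv2.imread('pics/top0.png')[190:350,140:340]
cv2.imwrite('pics/top0c.png',cv2.resize(im,None,fx=3.75,fy=3.75,interpolation=cv2.INTER_CUBIC))
im=cv2.imread('pics/scene0.png')[170:280,310:450]
cv2.imwrite('pics/scene0c.png',cv2.resize(im,None,fx=5,fy=5,interpolation=cv2.INTER_CUBIC))
```

```text
(no output)
```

View pics/top0c.png

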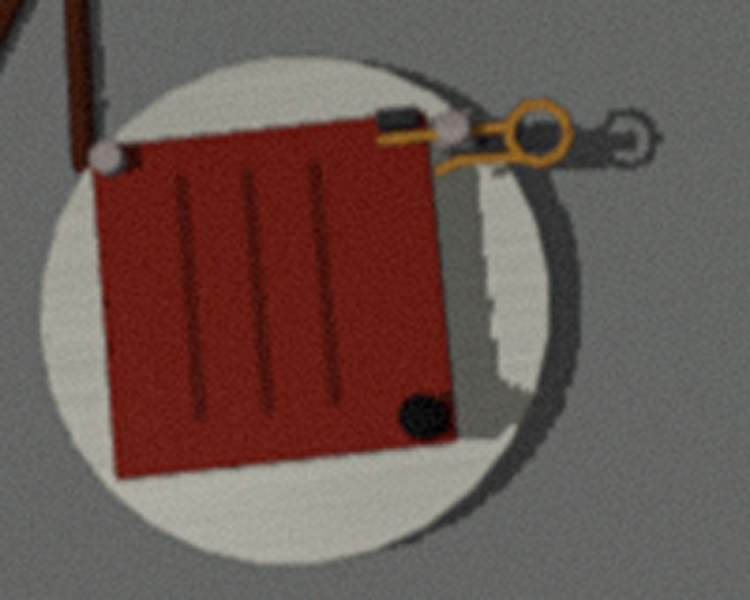

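View pics/scene0c.png

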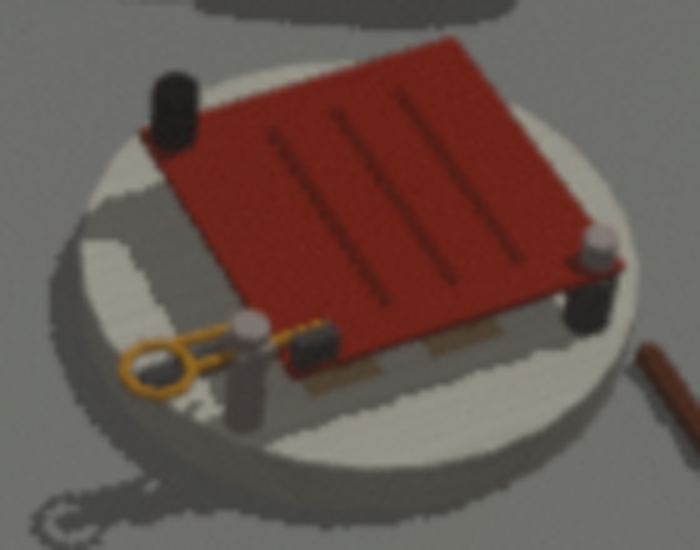

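Run:
```python
from h import *
f=lambda a,b,z:px('top0',140+a/3.75,190+b/3.75,z)
for n,a in dict(loop=(538,133,.075),pin=(452,126,.088),peg=(107,158,.079),knob=(424,413,.096),cbl=(118,478,.066),cbr=(455,440,.066),ctl=(95,150,.066),tipl=(380,140,.075),ctr=(432,118,.066)).items(): print(n,f(*a).round(4))
for n,z in (('mould',.03),):
  print((f(41,308,.03)+f(549,308,.03))/2,(f(295,55,.03)+f(295,565,.03))/2)
b=px
for u,v in ((400,293),(549,313),(540,374),(387,353),(392,200),(478,203),(475,268),(387,263)): print(u,v,px('top0',u,v).round(3))
```

```text
loop [0.6324 0.0361 0.075 ]
pin [0.6333 0.0731 0.088 ]
peg [0.6203 0.2268 0.079 ]
knob [0.5075 0.0824 0.096 ]
cbl [0.48  0.22  0.066]
cbr [0.4969 0.0719 0.066 ]
ctl [0.626  0.2357 0.066 ]
tipl [0.6292 0.1064 0.075 ]
ctr [0.6407 0.0844 0.066 ]
[0.55822012 0.15017445 0.03      ] [0.55920214 0.15003672 0.03      ]
400 293 [ 0.521 -0.156  0.072]
549 313 [ 0.49  -0.426 -0.002]
540 374 [ 0.386 -0.405 -0.003]
387 353 [ 0.423 -0.134  0.064]
392 200 [ 0.691 -0.154  0.002]
478 203 [ 0.682 -0.303  0.021]
475 268 [ 0.569 -0.299 -0.001]
387 263 [ 0.578 -0.144 -0.004]
```

```bash
cat >> h.py <<'E'
def to(x,y,z,yaw,grip,n=None,maxs=4.5,maxr=0.14):
    """yaw = world angle of tool y axis (mod pi). prints rows"""
    s=st(); M=R.from_rotvec(s['tool_rot']).as_matrix(); p=np.array(s['ee_pos'])
    cur=np.arctan2(M[1,1],M[0,1]); d=(yaw-cur+np.pi/2)%np.pi-np.pi/2
    turn=-d  # tool z down
    D=(np.array([x,y,z])-p)*100
    if n is None: n=int(max(np.ceil(np.linalg.norm(D)/maxs),np.ceil(abs(turn)/maxr),1))
    print('cur yaw',round(cur,3),'turn',round(turn,3),'D tool total',(M.T@D).round(2),'n',n, 'j7',round(s['joint_positions'][6],2))
    rows=[]
    for i in range(n):
        Mi=M@R.from_rotvec([0,0,turn*i/n]).as_matrix()
        v=Mi.T@(D/n)
        rows.append([grip]+[round(float(a),2) for a in v]+[round(turn/n,3)])
    print(rows)
E
python3 - <<'E'
from h import *
to(.633,.036,.16,.118,.3)
E
```

```text
t 1.2 pos [0.2751 0.5612 0.2313] rot [-0.71 -3.06 -0.  ] f [ 0.  -0.3 -0.4] w 1.0
cur yaw 1.115 turn 0.997 D tool total [-55.26 -31.41   7.13] n 15 j7 -0.05
[[0.3, -3.68, -2.09, 0.48, np.float64(0.066)], [0.3, -3.81, -1.84, 0.48, np.float64(0.066)], [0.3, -3.93, -1.59, 0.48, np.float64(0.066)], [0.3, -4.03, -1.32, 0.48, np.float64(0.066)], [0.3, -4.1, -1.05, 0.48, np.float64(0.066)], [0.3, -4.17, -0.78, 0.48, np.float64(0.066)], [0.3, -4.21, -0.5, 0.48, np.float64(0.066)], [0.3, -4.23, -0.22, 0.48, np.float64(0.066)], [0.3, -4.24, 0.06, 0.48, np.float64(0.066)], [0.3, -4.22, 0.34, 0.48, np.float64(0.066)], [0.3, -4.19, 0.62, 0.48, np.float64(0.066)], [0.3, -4.14, 0.9, 0.48, np.float64(0.066)], [0.3, -4.07, 1.17, 0.48, np.float64(0.066)], [0.3, -3.98, 1.44, 0.48, np.float64(0.066)], [0.3, -3.88, 1.7, 0.48, np.float64(0.066)]]
```

Emit:
send_rows(
  increments=[
    [0.3,-3.7,-2.1,0.5,0.066],
    [0.3,-3.8,-1.8,0.5,0.066],
    [0.3,-3.9,-1.6,0.5,0.066],
    [0.3,-4.0,-1.3,0.5,0.066],
    [0.3,-4.1,-1.1,0.5,0.066],
    [0.3,-4.2,-0.8,0.5,0.066],
    [0.3,-4.2,-0.5,0.5,0.066],
    [0.3,-4.2,-0.2,0.5,0.066],
    [0.3,-4.2,0.1,0.5,0.066],
    [0.3,-4.2,0.3,0.5,0.066],
    [0.3,-4.2,0.6,0.5,0.066],
    [0.3,-4.1,0.9,0.5,0.066],
    [0.3,-4.1,1.2,0.5,0.066],
    [0.3,-4.0,1.4,0.5,0.066],
    [0.3,-3.9,1.7,0.5,0.066],
  ],
  force=40,
)

```text
t: 2.7
ee_pos: [0.636, 0.023, 0.1534]
tool_rot: [-2.101, -2.331, -0.014]
ft_force: [0.8, 0.2, -0.4]
gripper_width: 0.703
```

Run:
```python
from h import *
snap('wrist','w1')
for q in ['clip_loop','clip_tip','pin_hole']:
    print(q,[(np.round(r['at'],4).tolist(),round(r['confidence'],2)) for r in manip.tip_of(q,'wrist')[:3]])
to(.633,.036,.11,.118,.3)
```

```text
clip_loop [([0.6334, 0.0351, 0.0744], 0.8)]
clip_tip [([0.6317, 0.1022, 0.0733], 0.92)]
pin_hole [([0.6329, 0.0697, 0.0711], 0.58)]
t 2.9 pos [0.6353 0.0228 0.1529] rot [-2.101 -2.33  -0.011] f [0.  0.8 0.5] w 0.702
cur yaw 0.103 turn -0.015 D tool total [ 1.3  -0.11  4.29] n 1 j7 0.18
[[0.3, 1.3, -0.11, 4.29, np.float64(-0.015)]]
```

View pics/w1.png

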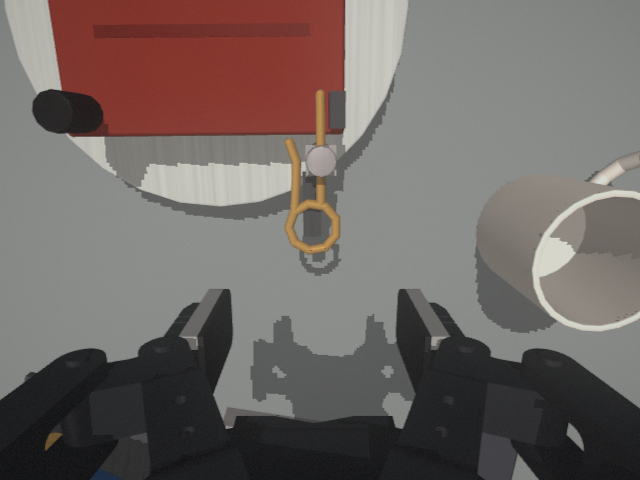

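Emit:
send_rows(
  increments=[
    [0.3,1.3,-0.1,3.0,-0.015],
    [0.3,0,0,3.0,0],
    [0.3,0,0,2.0,0],
    [0.3,0,0,0.8,0],
    [0.3,0,0,0,0],
  ],
)

```text
t: 3.4
ee_pos: [0.6331, 0.0467, 0.0649]
tool_rot: [-2.067, -2.359, -0.023]
ft_force: [0.6, -0.1, 0.9]
gripper_width: 0.699
```

Run:
```python
from h import *
to(.633,.036,.062,.118,.3)
```

```text
t 3.4 pos [0.6331 0.0467 0.0649] rot [-2.067 -2.359 -0.023] f [ 0.6 -0.1  0.9] w 0.699
cur yaw 0.132 turn 0.014 D tool total [-1.06 -0.15  0.27] n 1 j7 0.21
[[0.3, -1.06, -0.15, 0.27, np.float64(0.014)]]
```

Emit:
send_rows(
  increments=[
    [0.3,-1.0,-0.1,0.3,0.014],
    [0.3,0,0,0,0],
    [0.3,0,0,0,0],
  ],
)

```text
t: 3.7
ee_pos: [0.6348, 0.0373, 0.0646]
tool_rot: [-2.084, -2.347, -0.028]
ft_force: [-0.2, 0.8, 0.8]
gripper_width: 0.701
```

Run:
```python
from h import *
to(.633,.036,.062,.118,.3)
snap('wrist','w2')
```

```text
t 3.7 pos [0.6348 0.0373 0.0646] rot [-2.084 -2.347 -0.028] f [-0.2  0.8  0.8] w 0.701
cur yaw 0.119 turn 0.001 D tool total [-0.11 -0.2   0.26] n 1 j7 0.21
[[0.3, -0.11, -0.2, 0.26, np.float64(0.001)]]
```

View pics/w2.png

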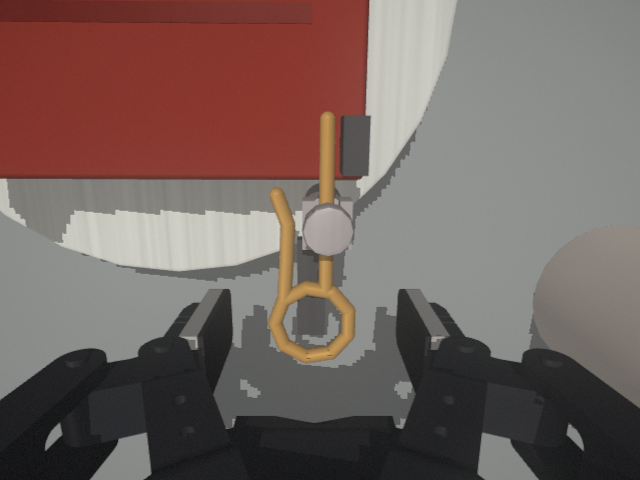

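Emit:
send_rows(
  increments=[
    [0.3,-0.1,-0.1,0.2,0],
    [0.9,0,0,0,0],
    [0.9,0,0,0,0],
    [0.9,0,0,0,0],
    [0.9,0,0,0,0],
    [0.9,0,0,0,0],
    [0.9,0,0,0,0],
  ],
)

```text
t: 4.45
ee_pos: [0.6348, 0.0352, 0.0642]
tool_rot: [-2.086, -2.347, -0.031]
ft_force: [-1.3, -0.4, 0.6]
gripper_width: 0.332
```

Run:
```python
from h import *
to(.633+.118*.05,.036-.05,.064,.118,.9)
snap('wrist','w3')
```

```text
t 4.45 pos [0.6348 0.0352 0.0642] rot [-2.086 -2.347 -0.031] f [-1.3 -0.4  0.6] w 0.332
cur yaw 0.117 turn -0.001 D tool total [-4.93 -0.17 -0.06] n 2 j7 0.21
[[0.9, -2.47, -0.09, -0.03, np.float64(-0.0)], [0.9, -2.47, -0.09, -0.03, np.float64(-0.0)]]
```

View pics/w3.png

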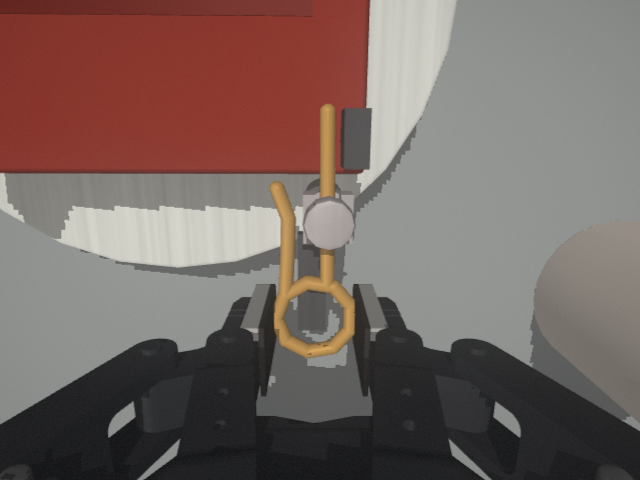

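Emit:
send_rows(
  increments=[
    [0.9,-1,0,0,0],
    [0.9,-1,0,0,0],
    [0.9,-1,0,0,0],
    [0.9,-1,0,0,0],
    [0.9,-1,0,0,0],
    [0.9,-1,0,0,0],
    [0.9,-1,0,0,0],
    [0.9,0,0,0,0],
  ],
  force=60,
)

```text
t: 5.3
ee_pos: [0.6436, -0.0429, 0.0629]
tool_rot: [-2.09, -2.345, -0.029]
ft_force: [0.1, -0.9, -0.0]
gripper_width: 0.321
```

Run:
```python
from h import *
st()
snap('wrist','w4')
for c in ['wrist','top']:
  if c=='top': snap('top','top1')
  for q in ['clip_loop','clip_tip','tin']:
    print(q,[(np.round(r['at'],4).tolist(),round(r['confidence'],2)) for r in manip.tip_of(q,c)[:3]])
```

```text
t 5.3 pos [ 0.6436 -0.0429  0.0629] rot [-2.09  -2.345 -0.029] f [ 0.1 -0.9 -0. ] w 0.321
clip_loop []
clip_tip [([0.6386, 0.0243, 0.0715], 0.98)]
tin [([0.6449, 0.0247, 0.0711], 0.3)]
clip_loop []
clip_tip []
tin [([0.6293, -0.2261, -0.002], 0.56)]
```

View pics/w4.png

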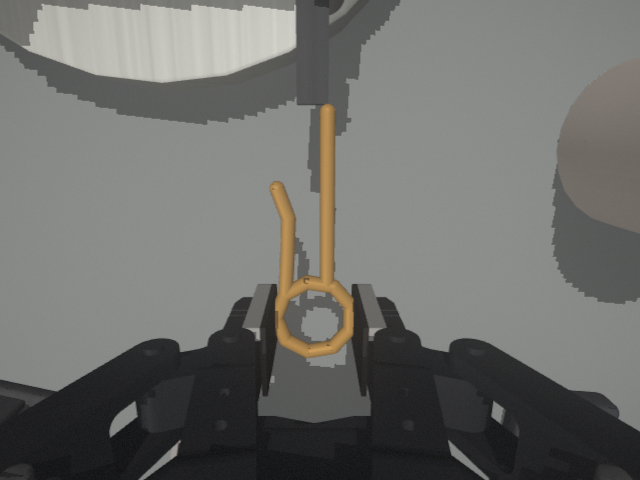

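Run:
```python
from h import *
to(.632,-.252,.075,-.06,.9)
for (u,v) in [(390,199),(480,203),(478,268),(386,263)]: print(px('top1',u,v,.022).round(3))
```

```text
t 5.7 pos [ 0.6438 -0.0389  0.063 ] rot [-2.084 -2.348 -0.032] f [-0.4  0.3 -0.2] w 0.319
cur yaw 0.119 turn 0.179 D tool total [-21.    -3.68  -1.56] n 5 j7 0.34
[[0.9, -4.2, -0.74, -0.31, np.float64(0.036)], [0.9, -4.22, -0.59, -0.31, np.float64(0.036)], [0.9, -4.24, -0.43, -0.31, np.float64(0.036)], [0.9, -4.25, -0.28, -0.31, np.float64(0.036)], [0.9, -4.26, -0.13, -0.31, np.float64(0.036)]]
[ 0.689 -0.148  0.022]
[ 0.682 -0.306  0.022]
[ 0.567 -0.298  0.022]
[ 0.575 -0.139  0.022]
```

View pics/top1.png

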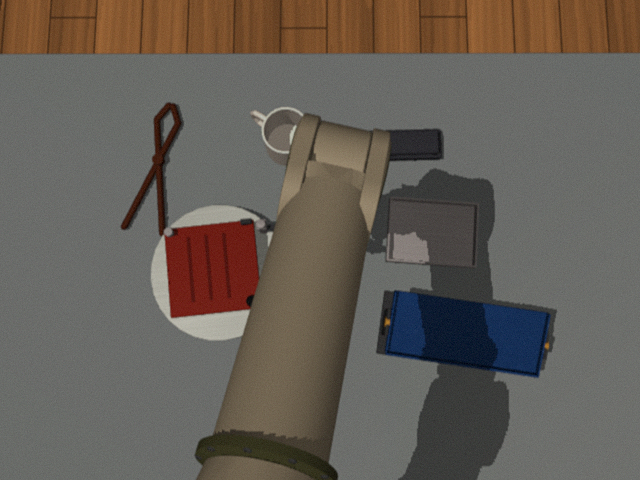

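Emit:
send_rows(
  increments=[
    [0.9,0,0,-2.0,0],
    [0.9,-3.8,-0.7,0,0.036],
    [0.9,-3.8,-0.5,0,0.036],
    [0.9,-3.8,-0.4,0,0.036],
    [0.9,-3.8,-0.3,0,0.036],
    [0.9,-3.8,-0.1,0,0.036],
    [0.9,0,0,0,0],
    [0.9,0,0,0,0],
  ],
)

```text
t: 6.5
ee_pos: [0.6337, -0.2301, 0.0793]
tool_rot: [-2.279, -2.154, -0.033]
ft_force: [-0.0, 2.0, -0.5]
gripper_width: 0.323
```

Run:
```python
from h import *
snap('wrist','w5')
for q in ['clip_loop','clip_tip','tin']:
    print(q,[(np.round(r['at'],4).tolist(),round(r['confidence'],2)) for r in manip.tip_of(q,'wrist')[:3]])
to(.632,-.252,.03,-.06,.9)
```

```text
clip_loop []
clip_tip [([0.6431, -0.1631, 0.0882], 0.88)]
tin [([0.636, -0.224, -0.0007], 0.96)]
t 6.7 pos [ 0.6341 -0.2284  0.0795] rot [-2.277 -2.156 -0.033] f [ 0.4  1.3 -1.1] w 0.321
cur yaw -0.054 turn 0.006 D tool total [-2.47 -0.13  4.9 ] n 2 j7 0.48
[[0.9, -1.23, -0.07, 2.45, np.float64(0.003)], [0.9, -1.23, -0.06, 2.45, np.float64(0.003)]]
```

View pics/w5.png

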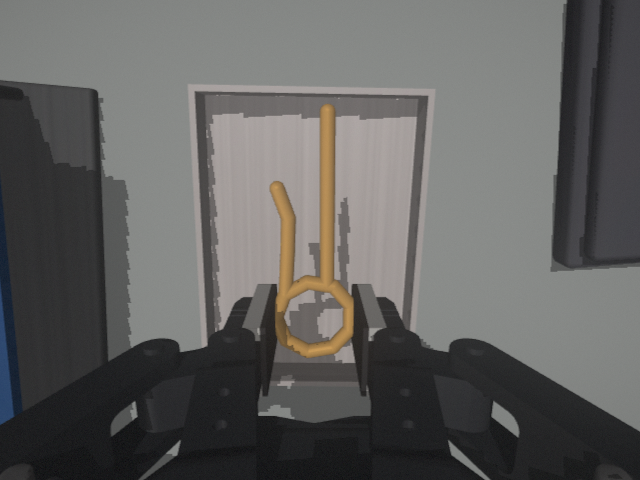

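Emit:
send_rows(
  increments=[
    [0.9,-1.2,-0.1,1.5,0],
    [0.9,-1.2,0,1.5,0],
    [0.9,0,0,1.0,0],
    [0.9,0,0,1.0,0],
    [0.9,0,0,1.0,0],
    [0.9,0,0,0.5,0],
    [0.9,0,0,0,0],
  ],
)

```text
t: 7.4
ee_pos: [0.6322, -0.2488, 0.0057]
tool_rot: [-2.268, -2.159, -0.033]
ft_force: [0.2, -0.2, -0.4]
gripper_width: 0.321
```

Run:
```python
from h import *
to(.632,-.252,.008,-.06,.9)
```

```text
t 7.4 pos [ 0.6322 -0.2488  0.0057] rot [-2.268 -2.159 -0.033] f [ 0.2 -0.2 -0.4] w 0.321
cur yaw -0.049 turn 0.011 D tool total [-0.32 -0.   -0.24] n 1 j7 0.54
[[0.9, -0.32, -0.0, -0.24, np.float64(0.011)]]
```

Release partially, then rise.

Emit:
send_rows(
  increments=[
    [0.9,0,0,0,0],
    [0.45,0,0,0,0],
    [0.45,0,0,0,0],
    [0.45,0,0,0,0],
    [0.45,0,0,-1.5,0],
    [0.45,0,0,-3,0],
    [0.45,0,0,-4,0],
    [0.45,0,0,-4,0],
    [0.45,0,0,-3,0],
    [0.45,0,0,0,0],
  ],
)

```text
t: 8.4
ee_pos: [0.6315, -0.2528, 0.175]
tool_rot: [-2.273, -2.163, -0.037]
ft_force: [0.1, -0.5, 0.7]
gripper_width: 0.549
```

Run:
```python
from h import *
st()
snap('wrist','w6')
for q in ['clip_loop','clip_tip','tin']:
    print(q,[(np.round(r['at'],4).tolist(),round(r['confidence'],2)) for r in manip.tip_of(q,'wrist')[:3]])
```

```text
t 8.4 pos [ 0.6315 -0.2528  0.175 ] rot [-2.273 -2.163 -0.037] f [ 0.1 -0.5  0.7] w 0.549
clip_loop [([0.6297, -0.2469, 0.0074], 0.59)]
clip_tip [([0.6416, -0.183, 0.0037], 0.6)]
tin [([0.6347, -0.2227, -0.0015], 0.98)]
```

View pics/w6.png

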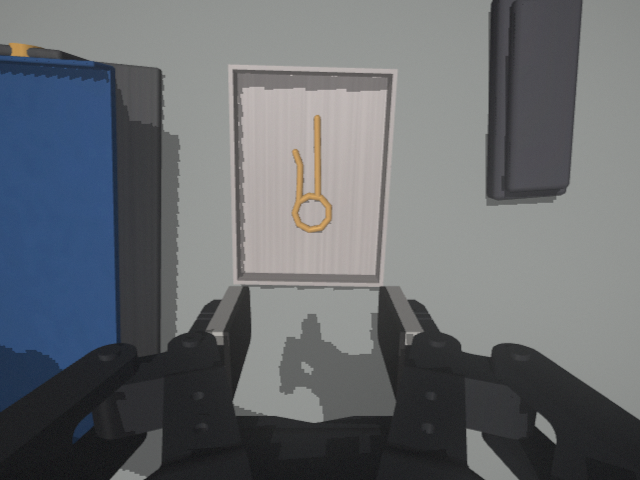

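Run:
```python
from h import *
to(.5075,.0824,.15,-.663,.3)
```

```text
t 8.6 pos [ 0.6289 -0.2507  0.167 ] rot [-2.265 -2.156 -0.029] f [ 0.3 -0.6  0.3] w 0.551
cur yaw -0.049 turn 0.614 D tool total [ 32.62 -13.77   2.43] n 8 j7 0.49
[[0.3, 4.08, -1.72, 0.3, np.float64(0.077)], [0.3, 3.93, -2.03, 0.3, np.float64(0.077)], [0.3, 3.77, -2.32, 0.3, np.float64(0.077)], [0.3, 3.58, -2.61, 0.3, np.float64(0.077)], [0.3, 3.37, -2.87, 0.3, np.float64(0.077)], [0.3, 3.14, -3.12, 0.3, np.float64(0.077)], [0.3, 2.89, -3.35, 0.3, np.float64(0.077)], [0.3, 2.62, -3.57, 0.3, np.float64(0.077)]]
```

Emit:
send_rows(
  increments=[
    [0.3,4.1,-1.7,0.2,0.077],
    [0.3,3.9,-2.0,0.2,0.077],
    [0.3,3.8,-2.3,0.2,0.077],
    [0.3,3.6,-2.6,0.2,0.077],
    [0.3,3.4,-2.9,0.2,0.077],
    [0.3,3.1,-3.1,0.2,0.077],
    [0.3,2.9,-3.3,0.2,0.077],
    [0.3,2.6,-3.6,0.2,0.077],
    [0.3,0,0,0,0],
    [0.3,0,0,0,0],
  ],
  force=40,
)

```text
t: 9.6
ee_pos: [0.4952, 0.0962, 0.1413]
tool_rot: [-2.817, -1.328, 0.026]
ft_force: [-0.2, -0.6, -0.7]
gripper_width: 0.7
```

Run:
```python
from h import *
snap('wrist','w7')
for q in ['cover_knob','pivot']:
    print(q,[(np.round(r['at'],4).tolist(),round(r['confidence'],2)) for r in manip.tip_of(q,'wrist')[:3]])
to(.5075,.0824,.11,-.663,.3)
```

```text
cover_knob [([0.5141, 0.0829, 0.0792], 0.77)]
pivot []
t 9.75 pos [0.4963 0.0946 0.1418] rot [-2.819 -1.324  0.025] f [-0.2 -0.1 -0.4] w 0.701
cur yaw -0.693 turn -0.03 D tool total [-0.21  1.74  3.13] n 1 j7 -0.8
[[0.3, -0.21, 1.74, 3.13, np.float64(-0.03)]]
```

View pics/w7.png

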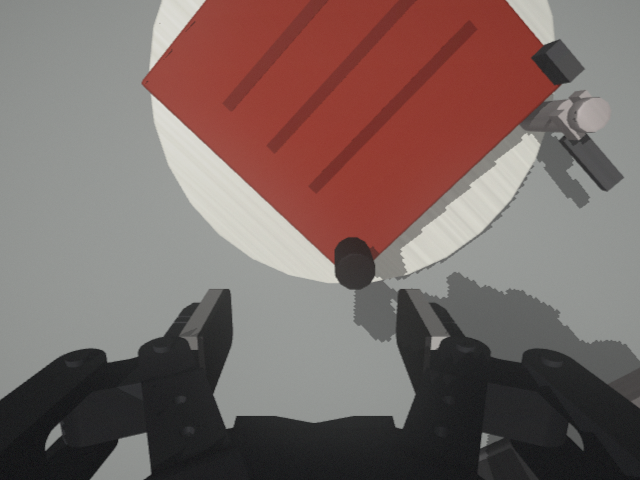

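Emit:
send_rows(
  increments=[
    [0.3,-0.2,1.4,0.5,-0.03],
    [0.3,0,0,0,0],
    [0.3,0,0,2.0,0],
    [0.3,0,0,0,0],
  ],
)

```text
t: 10.15
ee_pos: [0.5066, 0.0788, 0.116]
tool_rot: [-2.807, -1.353, 0.024]
ft_force: [-1.1, -0.4, -0.4]
gripper_width: 0.699
```

Run:
```python
from h import *
to(.509,.0825,.074,-.663,.3)
snap('wrist','w8')
```

```text
t 10.15 pos [0.5066 0.0788 0.116 ] rot [-2.807 -1.353  0.024] f [-1.1 -0.4 -0.4] w 0.699
cur yaw -0.672 turn -0.009 D tool total [0.45 0.09 4.2 ] n 1 j7 -0.72
[[0.3, 0.45, 0.09, 4.2, np.float64(-0.009)]]
```

View pics/w8.png

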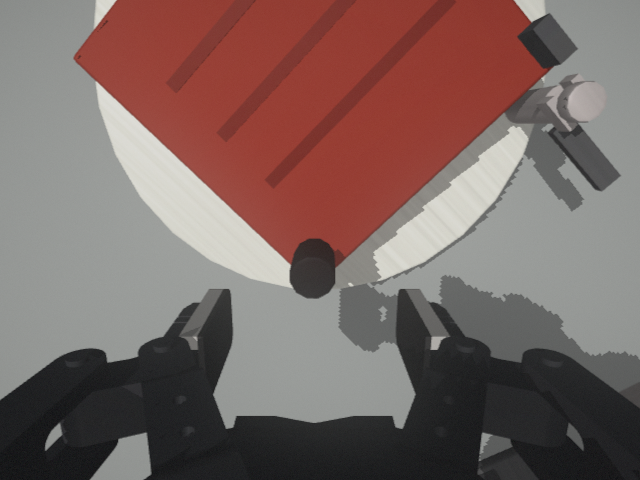

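Emit:
send_rows(
  increments=[
    [0.3,0.4,0,1.5,0],
    [0.3,0,0,1.5,0],
    [0.3,0,0,0.6,0],
    [0.3,0,0,0,0],
    [0.3,0,0,0,0],
  ],
)

```text
t: 10.7
ee_pos: [0.5115, 0.0831, 0.0824]
tool_rot: [-2.809, -1.35, 0.015]
ft_force: [0.5, 0.2, 0.6]
gripper_width: 0.702
```

Run:
```python
from h import *
to(.509,.0825,.074,-.663,.3)
snap('wrist','w9')
```

```text
t 10.7 pos [0.5115 0.0831 0.0824] rot [-2.809 -1.35   0.015] f [0.5 0.2 0.6] w 0.702
cur yaw -0.675 turn -0.012 D tool total [-0.2  -0.13  0.85] n 1 j7 -0.7
[[0.3, -0.2, -0.13, 0.85, np.float64(-0.012)]]
```

View pics/w9.png

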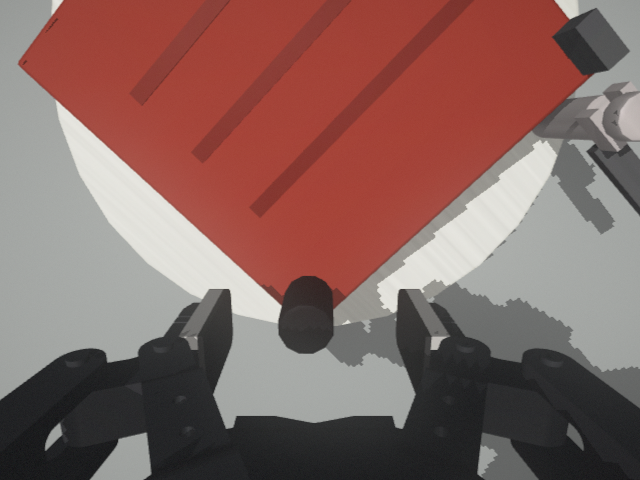

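Centred between the pads (knob at 306,320). Close.

Emit:
send_rows(
  increments=[
    [0.3,-0.1,-0.1,0.7,0],
    [0.9,0,0,0,0],
    [0.9,0,0,0,0],
    [0.9,0,0,0,0],
    [0.9,0,0,0,0],
    [0.9,0,0,0,0],
    [0.9,0,0,0,0],
  ],
  force=40,
)

```text
t: 11.45
ee_pos: [0.5087, 0.0847, 0.0764]
tool_rot: [-2.806, -1.35, 0.015]
ft_force: [-0.8, 0.7, -0.4]
gripper_width: 0.219
```

```bash
cat >> h.py <<'E'
PIV=np.array([.6203,.2268])
def swing(dth,n,rot,grip=.9,rad=.184,k=None):
    """dth change of knob polar angle, rot world yaw change of tool"""
    s=st(); M=R.from_rotvec(s['tool_rot']).as_matrix(); p=np.array(s['ee_pos'])
    a=p[:2]-PIV; th=np.arctan2(a[1],a[0]); print('rad',np.hypot(*a).round(4),'th',th.round(3),'open~',((-2.233-th)+6.3)%(2*np.pi)-6.3+2*np.pi if 0 else round(((-2.233-th+1)%(2*np.pi))-1,3),'yaw',round(np.arctan2(M[1,1],M[0,1]),3),'j7',round(s['joint_positions'][6],2))
    rows=[]; q=p[:2].copy(); 
    for i in range(n):
        t=th+dth*(i+1)/n; g=PIV+rad*np.array([np.cos(t),np.sin(t)])
        Mi=M@R.from_rotvec([0,0,-rot*i/n]).as_matrix()
        v=Mi.T@np.append((g-q)*100,0); q=g
        rows.append([grip]+[round(float(x),1) for x in v]+[round(float(-rot/n),3)])
    print(rows)
E
python3 - <<'E'
from h import *
swing(-.6,10,-.45)
E
```

```text
t 11.45 pos [0.5087 0.0847 0.0764] rot [-2.806 -1.35   0.015] f [-0.8  0.7 -0.4] w 0.219
rad 0.1807 th -2.237 open~ 0.004 yaw -0.674 j7 -0.7
[[0.9, -0.3, -1.1, 0.0, 0.045], [0.9, 0.0, -1.1, 0.0, 0.045], [0.9, 0.1, -1.1, 0.0, 0.045], [0.9, 0.1, -1.1, 0.0, 0.045], [0.9, 0.1, -1.1, 0.0, 0.045], [0.9, 0.1, -1.1, 0.0, 0.045], [0.9, 0.1, -1.1, 0.0, 0.045], [0.9, 0.1, -1.1, 0.0, 0.045], [0.9, 0.2, -1.1, 0.0, 0.045], [0.9, 0.2, -1.1, 0.0, 0.045]]
```

Emit:
send_rows(
  increments=[
    [0.9,0,-1.1,0,0.045],
    [0.9,0,-1.1,0,0.045],
    [0.9,0.1,-1.1,0,0.045],
    [0.9,0.1,-1.1,0,0.045],
    [0.9,0.1,-1.1,0,0.045],
    [0.9,0.1,-1.1,0,0.045],
    [0.9,0.1,-1.1,0,0.045],
    [0.9,0.1,-1.1,0,0.045],
    [0.9,0.2,-1.1,0,0.045],
    [0.9,0.2,-1.1,0,0.045],
  ],
)

```text
t: 12.45
ee_pos: [0.45, 0.1671, 0.0763]
tool_rot: [-3.062, -0.639, 0.02]
ft_force: [-1.4, -4.4, 1.3]
gripper_width: 0.211
```

Run:
```python
from h import *
snap('wrist','w10')
swing(-.7,12,-.5)
```

```text
t 12.5 pos [0.4497 0.1691 0.0764] rot [-3.061 -0.638  0.02 ] f [ 5.1  2.1 -2.6] w 0.214
rad 0.1801 th -2.816 open~ 0.583 yaw -1.16 j7 -1.41
[[0.9, -0.3, -1.1, 0.0, 0.042], [0.9, 0.1, -1.1, 0.0, 0.042], [0.9, 0.2, -1.1, 0.0, 0.042], [0.9, 0.2, -1.1, 0.0, 0.042], [0.9, 0.2, -1.1, 0.0, 0.042], [0.9, 0.2, -1.1, 0.0, 0.042], [0.9, 0.2, -1.0, 0.0, 0.042], [0.9, 0.2, -1.0, 0.0, 0.042], [0.9, 0.3, -1.0, 0.0, 0.042], [0.9, 0.3, -1.0, 0.0, 0.042], [0.9, 0.3, -1.0, 0.0, 0.042], [0.9, 0.3, -1.0, 0.0, 0.042]]
```

View pics/w10.png

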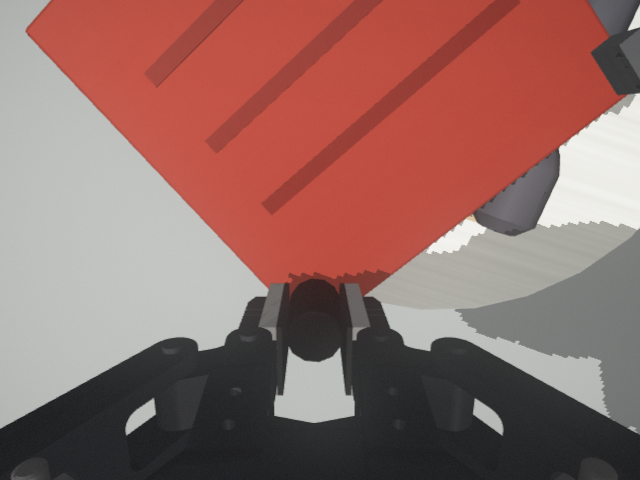

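Works; the cover is opening (castings peeking at 515,205). Continue.

Emit:
send_rows(
  increments=[
    [0.9,0,-1.1,0,0.042],
    [0.9,0.1,-1.1,0,0.042],
    [0.9,0.2,-1.1,0,0.042],
    [0.9,0.2,-1.1,0,0.042],
    [0.9,0.2,-1.1,0,0.042],
    [0.9,0.2,-1.1,0,0.042],
    [0.9,0.2,-1.0,0,0.042],
    [0.9,0.2,-1.0,0,0.042],
    [0.9,0.3,-1.0,0,0.042],
    [0.9,0.3,-1.0,0,0.042],
    [0.9,0.3,-1.0,0,0.042],
    [0.9,0.3,-1.0,0,0.042],
  ],
)

```text
t: 13.7
ee_pos: [0.4528, 0.2895, 0.0765]
tool_rot: [-3.132, 0.181, 0.031]
ft_force: [-4.4, -2.6, 3.5]
gripper_width: 0.216
```

Run:
```python
from h import *
swing(-.5,9,-.3)
```

```text
t 13.7 pos [0.4528 0.2895 0.0765] rot [-3.132  0.181  0.031] f [-4.4 -2.6  3.5] w 0.216
rad 0.1788 th 2.783 open~ 1.267 yaw -1.686 j7 -2.08
[[0.9, -0.2, -1.1, 0.0, 0.033], [0.9, 0.3, -1.0, -0.0, 0.033], [0.9, 0.3, -1.0, -0.0, 0.033], [0.9, 0.3, -1.0, -0.0, 0.033], [0.9, 0.4, -1.0, -0.0, 0.033], [0.9, 0.4, -0.9, -0.0, 0.033], [0.9, 0.4, -0.9, -0.0, 0.033], [0.9, 0.4, -0.9, -0.0, 0.033], [0.9, 0.4, -0.9, -0.0, 0.033]]
```

Emit:
send_rows(
  increments=[
    [0.9,0,-1.1,0,0.033],
    [0.9,0.2,-1.0,0,0.033],
    [0.9,0.2,-1.0,0,0.033],
    [0.9,0.3,-1.0,0,0.033],
    [0.9,0.4,-1.0,0,0.033],
    [0.9,0.4,-0.9,0,0.033],
    [0.9,0.4,-0.9,0,0.033],
    [0.9,0.4,-0.8,0,0],
    [0.9,0,0,0,0],
  ],
)

```text
t: 14.6
ee_pos: [0.4982, 0.3565, 0.0767]
tool_rot: [3.092, -0.554, -0.026]
ft_force: [2.4, 1.4, -0.0]
gripper_width: 0.216
```

Run:
```python
from h import *
swing(-.1,2,0)
```

```text
t 14.6 pos [0.4982 0.3565 0.0767] rot [ 3.092 -0.554 -0.026] f [ 2.4  1.4 -0. ] w 0.216
rad 0.1781 th 2.326 open~ 1.724 yaw -1.925 j7 -2.33
[[0.9, -0.1, -1.1, -0.0, 0.0], [0.9, 0.5, -0.8, -0.0, 0.0]]
```

Emit:
send_rows(
  increments=[
    [0.4,0,0,0,0],
    [0.4,0,0,0,0],
    [0.4,0,0,0,0],
    [0.4,0,0,-2,0],
    [0.4,0,0,-4,0],
    [0.4,0,0,-4,0],
    [0.4,0,0,-3,0],
    [0.4,2,3,-1,-0.1],
    [0.4,2,3,0,-0.1],
    [0.4,2,3,0,0],
    [0.4,0,0,0,0],
  ],
)

```text
t: 15.7
ee_pos: [0.5351, 0.2498, 0.2212]
tool_rot: [-3.133, 0.218, 0.027]
ft_force: [1.2, -1.2, 0.3]
gripper_width: 0.597
```

Run:
```python
from h import *
st()
snap('scene','s2'); snap('top','t2'); snap('wrist','w11')
for c in ['scene','top','wrist']:
  for q in ['cast1_mid','cast1_eye','cover_knob']:
    print(c,q,[(np.round(r['at'],4).tolist(),round(r['confidence'],2)) for r in manip.tip_of(q,c)[:6]])
```

```text
t 15.7 pos [0.5351 0.2498 0.2212] rot [-3.133  0.218  0.027] f [ 1.2 -1.2  0.3] w 0.597
scene cast1_mid [([0.5189, 0.109, 0.0438], 0.65), ([0.5886, 0.1114, 0.0409], 0.46)]
scene cast1_eye [([0.5527, 0.1125, 0.0428], 0.73)]
scene cover_knob [([0.4935, 0.3592, 0.0821], 0.91)]
top cast1_mid [([0.5172, 0.1073, 0.0452], 0.98), ([0.6337, 0.0757, 0.0787], 0.45)]
top cast1_eye [([0.5549, 0.1102, 0.0458], 0.93)]
top cover_knob [([0.493, 0.3541, 0.0805], 0.57), ([0.6283, -0.2237, -0.0037], 0.29)]
wrist cast1_mid [([0.5148, 0.1074, 0.0406], 0.61)]
wrist cast1_eye [([0.5535, 0.1093, 0.0428], 0.67)]
wrist cover_knob [([0.4918, 0.3589, 0.0788], 0.58)]
```

View pics/t2.png

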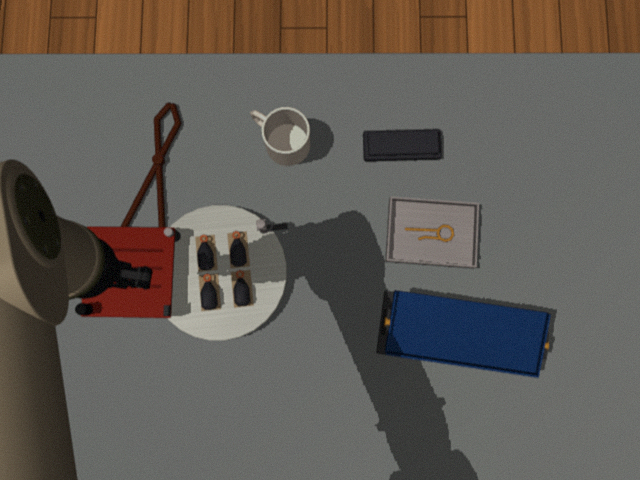

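View pics/w11.png

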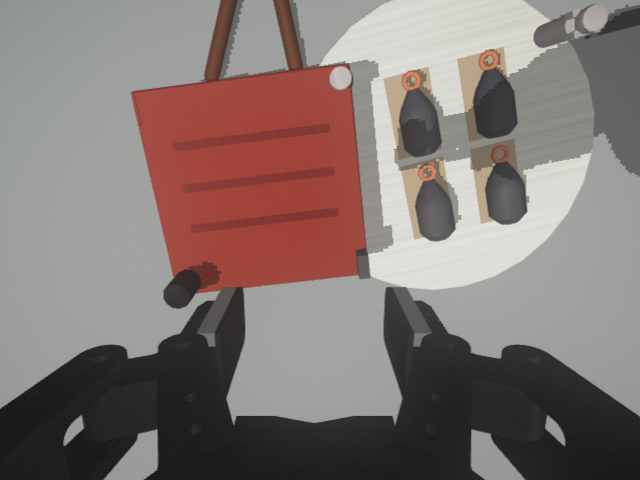

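View pics/s2.png

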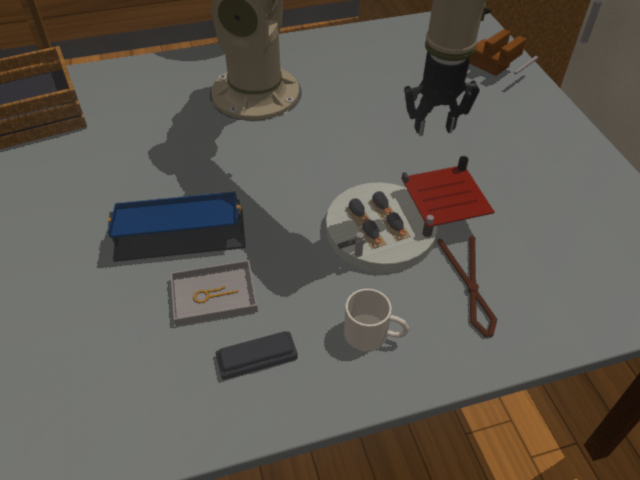

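Run:
```python
from h import *
for n in ['t2','top0','s2']:
    im=cv2.imread(f'pics/{n}.png'); d=np.load(f'pics/{n}_d.npy')
    m=(im[...,0]>70)&(im[...,2]<60)&(im[...,0].astype(int)-im[...,2]>50)
    v,u=np.nonzero(m&(d>0))
    if n=='s2': print(u.min(),u.max(),v.min(),v.max())
    P=np.array([px(n,a,b) for a,b in zip(u,v)])
    k=(P[:,1]<-.1)&(P[:,1]>-.45)&(P[:,0]>.35)&(P[:,0]<.55);P=P[k]
    A=np.c_[P[:,:2],np.ones(len(P))]
    w=np.ones(len(P),bool)
    for _ in range(5):
        c=np.linalg.lstsq(A[w],P[w,2],rcond=None)[0]; r=P[:,2]-A@c; w=abs(r)<.006
    print(n,len(P),w.sum(),c.round(4),'slope',np.arctan(np.hypot(*c[:2])).round(3),'dir',np.arctan2(c[1],c[0]).round(3))
    rect=cv2.minAreaRect((P[w][:,:2]*1000).astype(np.float32)); print(rect)
    print('z at centre',c@np.array([rect[0][0]/1000,rect[0][1]/1000,1]))
to(.5173,.1069,.12,-1.453,.55)
```

```text
t2 8882 8659 [ 0.2618 -0.0362 -0.0674] slope 0.258 dir -0.138
((458.4861755371094, -265.8739013671875), (241.17446899414062, 97.48755645751953), 81.66983032226562)
z at centre 0.06224946468650548
top0 8832 8670 [ 0.2642 -0.0371 -0.0688] slope 0.261 dir -0.14
((458.37091064453125, -266.0499267578125), (241.32635498046875, 97.02205657958984), 81.83887481689453)
z at centre 0.062209650502381086
110 236 200 234
s2 2906 2900 [ 0.2666 -0.0375 -0.0696] slope 0.263 dir -0.14
((460.7245178222656, -268.4649353027344), (239.82920837402344, 103.66372680664062), 81.94091033935547)
z at centre 0.06328156914310744
t 16.3 pos [0.5324 0.257  0.22  ] rot [-3.133  0.204  0.031] f [-0.1 -0.1 -0.3] w 0.596
cur yaw -1.701 turn -0.248 D tool total [ 0.65 15.08  9.98] n 5 j7 -2.01
[[0.55, 0.13, 3.02, 2.0, np.float64(-0.05)], [0.55, -0.02, 3.02, 2.0, np.float64(-0.05)], [0.55, -0.17, 3.01, 2.0, np.float64(-0.05)], [0.55, -0.32, 3.0, 2.0, np.float64(-0.05)], [0.55, -0.47, 2.98, 2.0, np.float64(-0.05)]]
```

Emit:
send_rows(
  increments=[
    [0.55,0.1,3.0,1.5,-0.05],
    [0.55,0,3.0,1.5,-0.05],
    [0.55,-0.2,3.0,2.0,-0.05],
    [0.55,-0.3,3.0,2.0,-0.05],
    [0.55,-0.5,2.5,2.0,-0.05],
    [0.55,0,0,0,0],
    [0.55,0,0,0,0],
  ],
)

```text
t: 17.0
ee_pos: [0.517, 0.1094, 0.127]
tool_rot: [-3.13, -0.209, 0.027]
ft_force: [0.8, 0.8, 0.0]
gripper_width: 0.452
```

Run:
```python
from h import *
snap('wrist','w12')
for q in ['cast1_mid','cast1_eye']:
    print(q,[(np.round(r['at'],4).tolist(),round(r['confidence'],2)) for r in manip.tip_of(q,'wrist')[:6]])
to(.5173,.1069,.08,-1.453,.55)
```

```text
cast1_mid [([0.5153, 0.1092, 0.0406], 0.82)]
cast1_eye [([0.5547, 0.1103, 0.0413], 0.7)]
t 17.15 pos [0.5175 0.1105 0.1275] rot [-3.129 -0.212  0.025] f [ 0.5 -0.8  1.4] w 0.451
cur yaw -1.435 turn 0.018 D tool total [0.01 0.38 4.75] n 2 j7 -1.51
[[0.55, 0.01, 0.19, 2.37, np.float64(0.009)], [0.55, 0.01, 0.19, 2.37, np.float64(0.009)]]
```

View pics/w12.png

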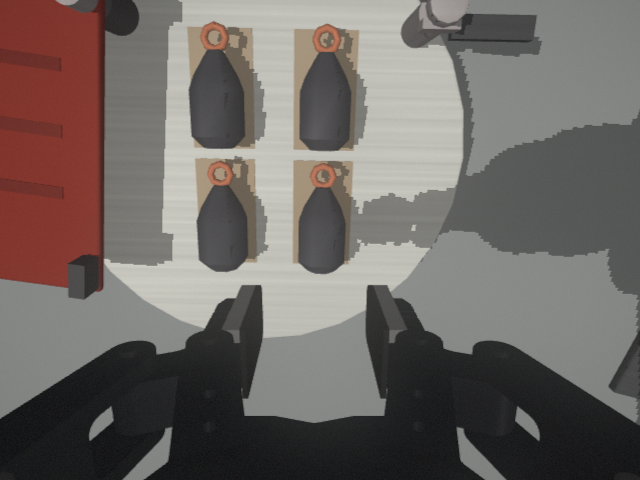

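Emit:
send_rows(
  increments=[
    [0.55,0,0.3,2.0,0.018],
    [0.55,0,0,2.0,0],
    [0.55,0,0,1.0,0],
    [0.55,0,0,0,0],
    [0.55,0,0,0,0],
  ],
)

```text
t: 17.65
ee_pos: [0.5201, 0.1137, 0.0793]
tool_rot: [-3.128, -0.194, 0.016]
ft_force: [-0.3, -0.1, 1.1]
gripper_width: 0.45
```

Run:
```python
from h import *
snap('wrist','w13')
to(.5173,.1069,.032,-1.453,.55)
```

```text
t 17.7 pos [0.5202 0.1137 0.0794] rot [-3.128 -0.194  0.015] f [-0.1 -0.4 -0.2] w 0.452
cur yaw -1.447 turn 0.006 D tool total [-0.33  0.68  4.74] n 2 j7 -1.49
[[0.55, -0.16, 0.34, 2.37, np.float64(0.003)], [0.55, -0.16, 0.34, 2.37, np.float64(0.003)]]
```

View pics/w13.png

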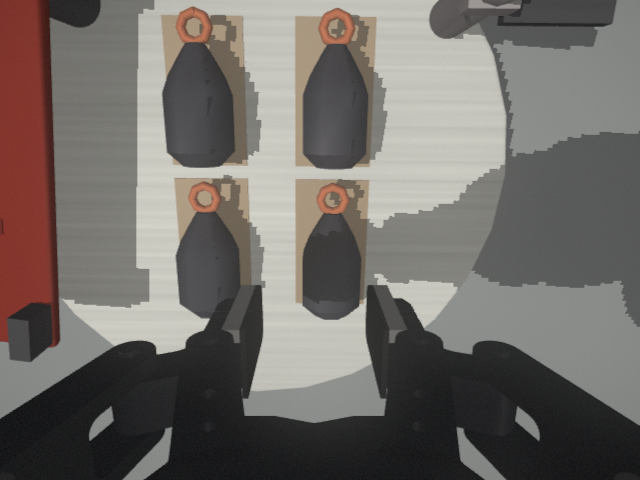

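Emit:
send_rows(
  increments=[
    [0.55,-0.3,0.7,0,0],
    [0.55,0,0,0,0],
    [0.55,0,0.1,1.0,0],
    [0.55,0,0.1,1.0,0],
    [0.55,0,0,0,0],
  ],
)

```text
t: 18.2
ee_pos: [0.5194, 0.1041, 0.06]
tool_rot: [-3.126, -0.194, 0.009]
ft_force: [-0.5, -0.1, 0.1]
gripper_width: 0.449
```

Run:
```python
from h import *
print(R.from_rotvec(manip.state()['tool_rot']).as_matrix()[:,2].round(3))
snap('wrist','w14')
to(.5173,.1069,.032,-1.453,.55)
```

```text
[-0.007  0.009 -1.   ]
t 18.25 pos [0.5196 0.1041 0.0605] rot [-3.126 -0.194  0.009] f [-0.9 -0.9 -0.5] w 0.449
cur yaw -1.447 turn 0.006 D tool total [-0.18 -0.28  2.86] n 1 j7 -1.46
[[0.55, -0.18, -0.28, 2.86, np.float64(0.006)]]
```

View pics/w14.png

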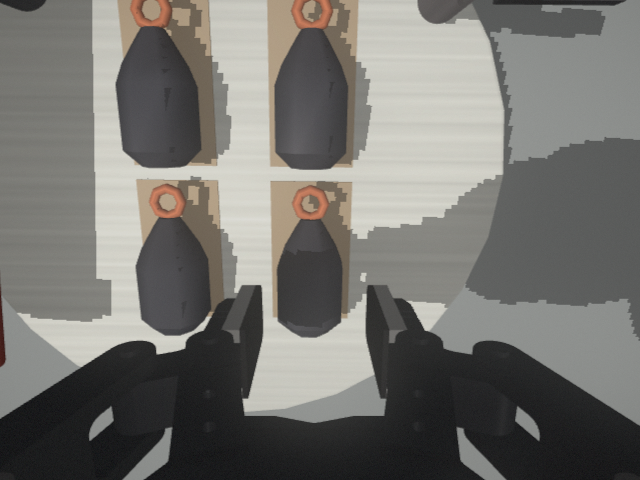

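Emit:
send_rows(
  increments=[
    [0.55,-0.1,-0.1,0.8,0],
    [0.55,-0.1,0,0.8,0],
    [0.55,0,0,0.7,0],
    [0.55,0,0,0,0],
    [0.55,0,0,0,0],
  ],
)

```text
t: 18.75
ee_pos: [0.5168, 0.1052, 0.0349]
tool_rot: [-3.127, -0.194, 0.01]
ft_force: [1.2, 0.5, 0.3]
gripper_width: 0.445
```

Run:
```python
from h import *
snap('wrist','w15')
to(.5173,.1069,.032,-1.453,.55)
```

```text
t 18.8 pos [0.5167 0.1053 0.0349] rot [-3.127 -0.194  0.011] f [0.1 0.2 0.8] w 0.449
cur yaw -1.447 turn 0.006 D tool total [ 0.08 -0.15  0.3 ] n 1 j7 -1.44
[[0.55, 0.08, -0.15, 0.3, np.float64(0.006)]]
```

View pics/w15.png

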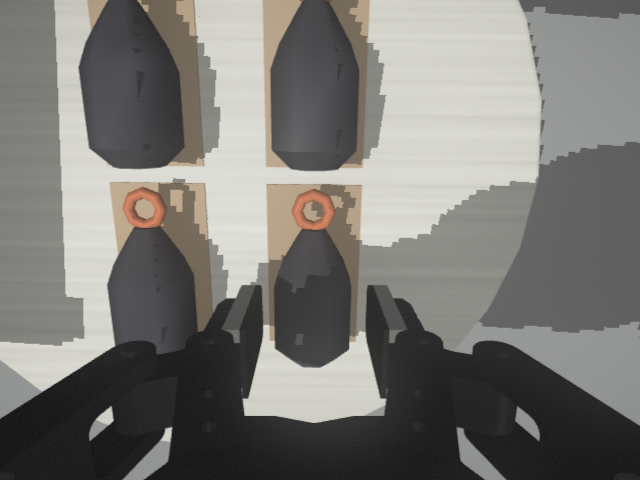

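Emit:
send_rows(
  increments=[
    [0.55,0,0,0.4,0],
    [0.95,0,0,0,0],
    [0.95,0,0,0,0],
    [0.95,0,0,0,0],
    [0.95,0,0,0,0],
    [0.95,0,0,0,0],
    [0.95,0,0,-2,0],
    [0.95,0,0,-3,0],
    [0.95,0,0,-4,0],
    [0.95,0,0,0,0],
  ],
  force=80,
)

```text
t: 19.8
ee_pos: [0.5164, 0.104, 0.1226]
tool_rot: [-3.129, -0.193, 0.015]
ft_force: [0.6, 0.4, -2.2]
gripper_width: 0.284
```

Run:
```python
from h import *
snap('wrist','w16')
to(.446,-.1856,.125,-1.711,.95,maxs=3.5)
```

```text
t 19.85 pos [0.5147 0.1041 0.12  ] rot [-3.129 -0.194  0.021] f [-0.1  1.  -3.2] w 0.284
cur yaw -1.447 turn 0.264 D tool total [-10.41  27.9   -0.57] n 9 j7 -1.51
[[0.95, -1.16, 3.1, -0.06, np.float64(0.029)], [0.95, -1.07, 3.13, -0.06, np.float64(0.029)], [0.95, -0.97, 3.16, -0.06, np.float64(0.029)], [0.95, -0.88, 3.19, -0.06, np.float64(0.029)], [0.95, -0.79, 3.21, -0.06, np.float64(0.029)], [0.95, -0.69, 3.24, -0.06, np.float64(0.029)], [0.95, -0.6, 3.25, -0.06, np.float64(0.029)], [0.95, -0.5, 3.27, -0.06, np.float64(0.029)], [0.95, -0.4, 3.28, -0.06, np.float64(0.029)]]
```

View pics/w16.png

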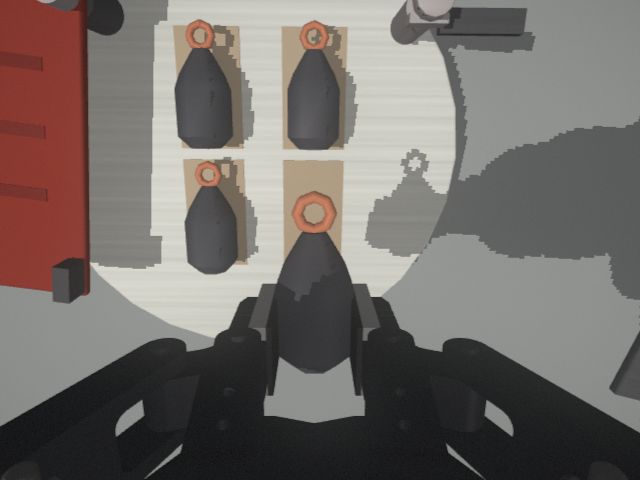

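Emit:
send_rows(
  increments=[
    [0.95,-1.2,3.1,0,0.029],
    [0.95,-1.1,3.1,0,0.029],
    [0.95,-1.0,3.2,0,0.029],
    [0.95,-0.9,3.2,0,0.029],
    [0.95,-0.8,3.2,0,0.029],
    [0.95,-0.7,3.2,0,0.029],
    [0.95,-0.6,3.2,0,0.029],
    [0.95,-0.5,3.0,0,0.029],
    [0.95,-0.4,2.5,0,0.029],
    [0.95,0,0,0,0],
    [0.95,0,0,0,0],
    [0.95,0,0,0,0],
  ],
)

```text
t: 21.05
ee_pos: [0.4275, -0.1911, 0.1083]
tool_rot: [-3.126, 0.252, 0.048]
ft_force: [0.3, -0.0, -1.3]
gripper_width: 0.284
```

Run:
```python
from h import *
snap('wrist','w17')
to(.446,-.1856,.08,-1.711,.95)
```

```text
t 21.1 pos [ 0.4276 -0.1907  0.1083] rot [-3.126  0.251  0.048] f [-0.1 -0.8 -2.1] w 0.283
cur yaw -1.731 turn -0.02 D tool total [ 1.82 -0.79  2.78] n 1 j7 -1.18
[[0.95, 1.82, -0.79, 2.78, np.float64(-0.02)]]
```

View pics/w17.png

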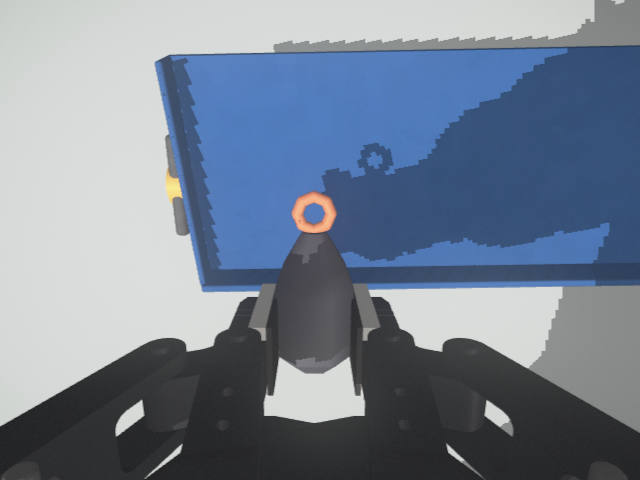

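Emit:
send_rows(
  increments=[
    [0.95,1.8,-0.8,0,-0.02],
    [0.95,0,0,0,0],
    [0.95,0,0,1.5,0],
    [0.95,0,0,1.0,0],
    [0.95,0,0,0,0],
    [0.95,0,0,0,0],
  ],
)

```text
t: 21.7
ee_pos: [0.4469, -0.1809, 0.081]
tool_rot: [-3.127, 0.206, 0.051]
ft_force: [0.5, -0.8, -1.6]
gripper_width: 0.282
```

Run:
```python
from h import *
snap('wrist','w18')
print(R.from_rotvec(manip.state()['tool_rot']).as_matrix()[:,2].round(3))
to(.446,-.1856,.0615,-1.711,.95)
```

```text
[-0.032  0.009 -0.999]
t 21.75 pos [ 0.4468 -0.1809  0.0811] rot [-3.127  0.206  0.05 ] f [-1.4  0.  -1.2] w 0.284
cur yaw -1.703 turn 0.008 D tool total [0.04 0.49 1.96] n 1 j7 -1.13
[[0.95, 0.04, 0.49, 1.96, np.float64(0.008)]]
```

View pics/w18.png

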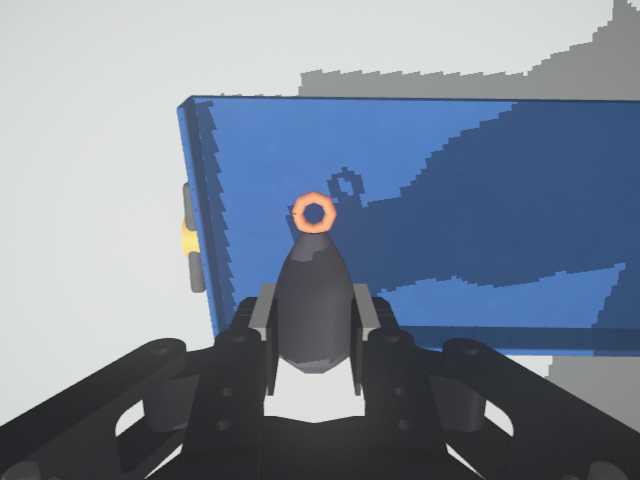

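Emit:
send_rows(
  increments=[
    [0.95,0.3,0.5,0.5,0],
    [0.95,0,0,0.6,0],
    [0.95,0,0,0.5,0],
    [0.95,0,0,0,0],
    [0.95,0,0,0,0],
  ],
)

```text
t: 22.25
ee_pos: [0.4492, -0.1871, 0.0645]
tool_rot: [-3.127, 0.207, 0.048]
ft_force: [-0.0, -0.0, -1.3]
gripper_width: 0.279
```

Run:
```python
from h import *
snap('wrist','w19');snap('scene','s3')
to(.449,-.1856,.0625,-1.711,.95)
```

```text
t 22.35 pos [ 0.4493 -0.187   0.0646] rot [-3.127  0.207  0.048] f [-0.3  0.3 -1.3] w 0.279
cur yaw -1.703 turn 0.008 D tool total [-0.04 -0.13  0.21] n 1 j7 -1.09
[[0.95, -0.04, -0.13, 0.21, np.float64(0.008)]]
```

View pics/w19.png

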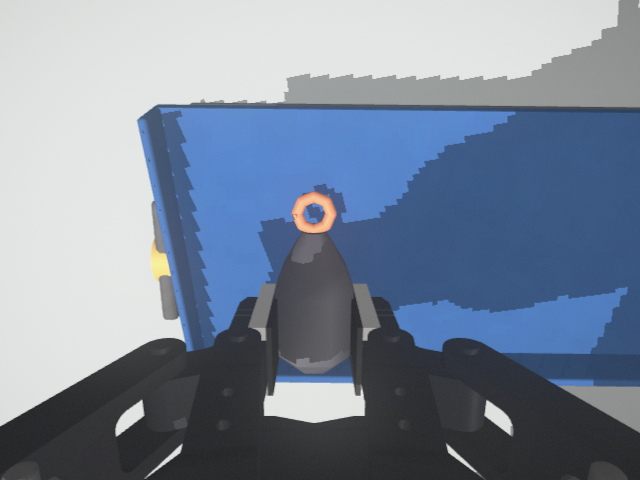

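Emit:
send_rows(
  increments=[
    [0.95,0,0,0.2,0],
    [0.95,0,0,0,0],
    [0.6,0,0,0,0],
    [0.55,0,0,0,0],
    [0.55,0,0,0,0],
    [0.55,0,0,-1.5,0],
    [0.55,0,0,-3,0],
    [0.55,0,0,-4,0],
    [0.55,0,0,0,0],
  ],
)

```text
t: 23.25
ee_pos: [0.4519, -0.1881, 0.1506]
tool_rot: [-3.128, 0.208, 0.048]
ft_force: [1.1, -0.2, -0.4]
gripper_width: 0.447
```

Run:
```python
from h import *
snap('wrist','w20')
for q in ['cast1_mid','cast1_eye','tin']:
    print(q,[(np.round(r['at'],4).tolist(),round(r['confidence'],2)) for r in manip.tip_of(q,'wrist')[:6]])
to(.5848,.1149,.13,-1.453,.55)
```

```text
cast1_mid [([0.4412, -0.1862, 0.0695], 0.79), ([0.4796, -0.1937, 0.0785], 0.22)]
cast1_eye [([0.4808, -0.1902, 0.0793], 0.71)]
tin []
t 23.45 pos [ 0.4488 -0.1862  0.1454] rot [-3.126  0.206  0.061] f [-0.5  0.1  0.2] w 0.45
cur yaw -1.703 turn -0.25 D tool total [  9.58 -31.63   1.33] n 8 j7 -1.19
[[0.55, 1.2, -3.95, 0.17, np.float64(-0.031)], [0.55, 1.32, -3.91, 0.17, np.float64(-0.031)], [0.55, 1.44, -3.87, 0.17, np.float64(-0.031)], [0.55, 1.56, -3.82, 0.17, np.float64(-0.031)], [0.55, 1.68, -3.77, 0.17, np.float64(-0.031)], [0.55, 1.8, -3.72, 0.17, np.float64(-0.031)], [0.55, 1.91, -3.66, 0.17, np.float64(-0.031)], [0.55, 2.03, -3.6, 0.17, np.float64(-0.031)]]
```

View pics/w20.png

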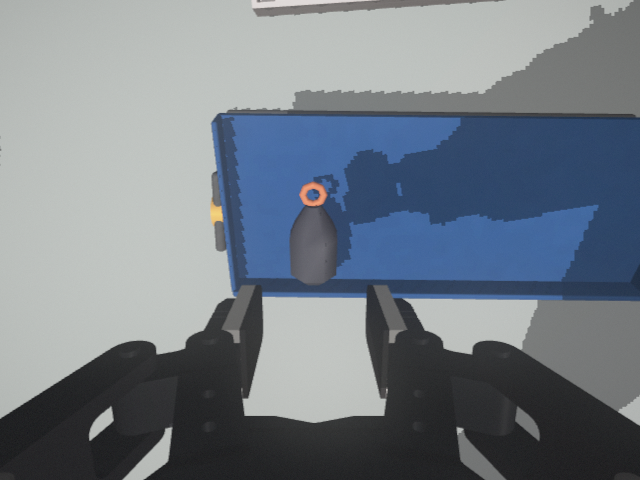

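Emit:
send_rows(
  increments=[
    [0.55,1.2,-4.0,0,-0.031],
    [0.55,1.3,-3.9,0,-0.031],
    [0.55,1.4,-3.9,0,-0.031],
    [0.55,1.6,-3.8,0,-0.031],
    [0.55,1.7,-3.8,0,-0.031],
    [0.55,1.8,-3.7,0,-0.031],
    [0.55,1.9,-3.4,0,-0.031],
    [0.55,2.0,-2.5,0,-0.031],
    [0.55,0,0,0,0],
    [0.55,0,0,0,0],
    [0.55,0,0,0,0],
  ],
)

```text
t: 24.55
ee_pos: [0.5825, 0.1112, 0.126]
tool_rot: [-3.124, -0.188, 0.096]
ft_force: [0.1, 0.1, 0.6]
gripper_width: 0.45
```

Run:
```python
from h import *
snap('wrist','w21')
for q in ['cast1_mid','cast1_eye']:
    print(q,[(np.round(r['at'],4).tolist(),round(r['confidence'],2)) for r in manip.tip_of(q,'wrist')[:6]])
to(.5848,.1149,.08,-1.453,.55)
```

```text
cast1_mid []
cast1_eye []
t 24.7 pos [0.5829 0.1103 0.127 ] rot [-3.124 -0.185  0.094] f [-0.  -0.2  0.2] w 0.448
cur yaw -1.453 turn 0.0 D tool total [ 0.52 -0.37  4.68] n 2 j7 -1.43
[[0.55, 0.26, -0.18, 2.34, np.float64(0.0)], [0.55, 0.26, -0.18, 2.34, np.float64(0.0)]]
```

View pics/w21.png

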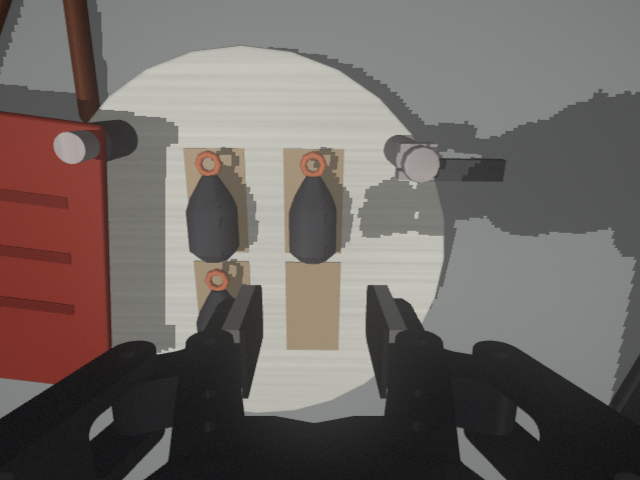

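Run:
```python
from h import *
print(R.from_rotvec(manip.state()['tool_rot']).as_matrix().round(3), manip.state()['joint_positions'])
```

```text
[[ 0.991  0.118 -0.06 ]
 [ 0.118 -0.993  0.007]
 [-0.059 -0.014 -0.998]] [-0.71647083  0.49438026  0.67119825  1.57017346 -0.32961496  1.25107961
 -1.43293107]
```

Emit:
send_rows(
  increments=[
    [0.55,0.4,-0.3,0,0],
    [0.55,0,0,2.0,0],
    [0.55,0.1,0,2.0,0],
    [0.55,0,0,1.5,0],
    [0.55,0,0,0,0],
    [0.55,0,0,0,0],
  ],
)

```text
t: 25.3
ee_pos: [0.5862, 0.112, 0.0728]
tool_rot: [-3.123, -0.176, 0.086]
ft_force: [-0.2, -0.1, 0.2]
gripper_width: 0.45
```

Run:
```python
from h import *
snap('wrist','w22')
to(.5848,.1149,.032,-1.453,.55)
```

```text
t 25.35 pos [0.5861 0.112  0.0728] rot [-3.123 -0.176  0.086] f [-0.2 -0.6 -1.1] w 0.451
cur yaw -1.458 turn -0.005 D tool total [ 0.13 -0.24  4.08] n 1 j7 -1.41
[[0.55, 0.13, -0.24, 4.08, np.float64(-0.005)]]
```

View pics/w22.png

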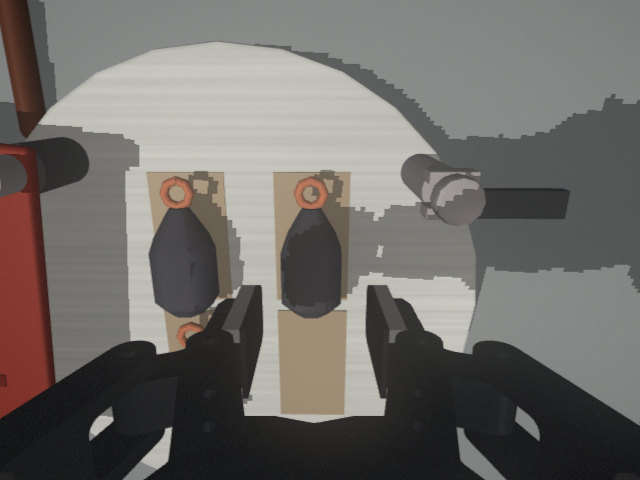

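Emit:
send_rows(
  increments=[
    [0.55,0.1,-0.1,1.0,0],
    [0.55,0,0,1.0,0],
    [0.55,0,0,0.9,0],
    [0.55,0,0,0,0],
    [0.55,0,0,0,0],
  ],
)

```text
t: 25.85
ee_pos: [0.5864, 0.1138, 0.0429]
tool_rot: [-3.122, -0.177, 0.082]
ft_force: [-0.3, 0.2, 0.5]
gripper_width: 0.451
```

Run:
```python
from h import *
snap('wrist','w23')
to(.5848,.1149,.032,-1.453,.55)
```

```text
t 25.9 pos [0.5862 0.1139 0.0428] rot [-3.122 -0.177  0.083] f [ 0.5  0.2 -0.4] w 0.453
cur yaw -1.458 turn -0.005 D tool total [-0.07 -0.1   1.09] n 1 j7 -1.4
[[0.55, -0.07, -0.1, 1.09, np.float64(-0.005)]]
```

View pics/w23.png

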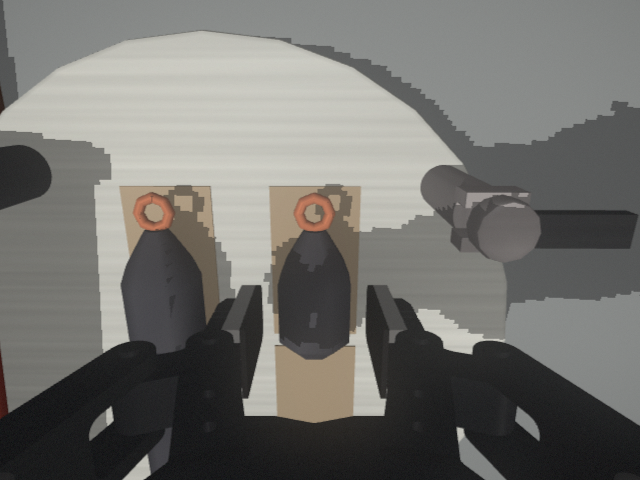

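Emit:
send_rows(
  increments=[
    [0.55,0,0,0.6,0],
    [0.55,0,0,0.5,0],
    [0.95,0,0,0,0],
    [0.95,0,0,0,0],
    [0.95,0,0,0,0],
    [0.95,0,0,0,0],
    [0.95,0,0,0,0],
    [0.95,0,0,-2,0],
    [0.95,0,0,-3,0],
    [0.95,0,0,-4,0],
    [0.95,0,0,0,0],
  ],
)

```text
t: 27.0
ee_pos: [0.5892, 0.1126, 0.1221]
tool_rot: [-3.124, -0.176, 0.089]
ft_force: [0.6, -0.1, -1.8]
gripper_width: 0.278
```

Run:
```python
from h import *
snap('wrist','w24')
to(.4416,-.2371,.125,-1.711,.95,maxs=3.5)
```

```text
t 27.05 pos [0.5874 0.1128 0.1192] rot [-3.124 -0.177  0.095] f [-0.7  0.7 -2.5] w 0.282
cur yaw -1.458 turn 0.253 D tool total [-18.45  33.12   0.05] n 11 j7 -1.43
[[0.95, -1.68, 3.01, 0.0, np.float64(0.023)], [0.95, -1.61, 3.05, 0.0, np.float64(0.023)], [0.95, -1.54, 3.08, 0.0, np.float64(0.023)], [0.95, -1.47, 3.12, 0.0, np.float64(0.023)], [0.95, -1.39, 3.15, 0.0, np.float64(0.023)], [0.95, -1.32, 3.18, 0.0, np.float64(0.023)], [0.95, -1.25, 3.21, 0.0, np.float64(0.023)], [0.95, -1.17, 3.24, 0.0, np.float64(0.023)], [0.95, -1.1, 3.27, 0.0, np.float64(0.023)], [0.95, -1.02, 3.29, 0.0, np.float64(0.023)], [0.95, -0.95, 3.31, 0.0, np.float64(0.023)]]
```

View pics/w24.png

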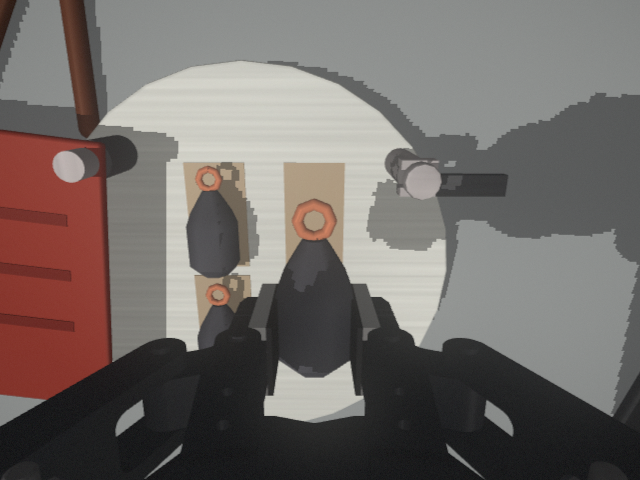

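Emit:
send_rows(
  increments=[
    [0.95,-1.6,3.0,-0.2,0.023],
    [0.95,-1.6,3.0,-0.2,0.023],
    [0.95,-1.5,3.1,-0.2,0.023],
    [0.95,-1.4,3.1,-0.2,0.023],
    [0.95,-1.3,3.2,-0.1,0.023],
    [0.95,-1.2,3.2,-0.1,0.023],
    [0.95,-1.1,3.2,0,0.023],
    [0.95,-1.0,3.2,0,0.023],
    [0.95,-0.9,3.2,0,0.023],
    [0.95,-0.7,3.0,0,0.023],
    [0.95,-0.4,2.5,0,0.023],
    [0.95,0,0,0,0],
    [0.95,0,0,0,0],
    [0.95,0,0,0,0],
  ],
)

```text
t: 28.45
ee_pos: [0.4458, -0.2322, 0.1193]
tool_rot: [-3.126, 0.226, 0.132]
ft_force: [-0.3, -0.4, -2.2]
gripper_width: 0.286
```

Run:
```python
from h import *
snap('wrist','w25')
print(R.from_rotvec(manip.state()['tool_rot']).as_matrix()[:,2].round(3))
to(.4416,-.2371,.08,-1.711,.95)
```

```text
[-0.083  0.011 -0.996]
t 28.5 pos [ 0.446  -0.2317  0.1192] rot [-3.125  0.225  0.132] f [-0.9  0.7 -0.9] w 0.277
cur yaw -1.714 turn -0.003 D tool total [-0.03  0.59  3.94] n 1 j7 -1.06
[[0.95, -0.03, 0.59, 3.94, np.float64(-0.003)]]
```

View pics/w25.png

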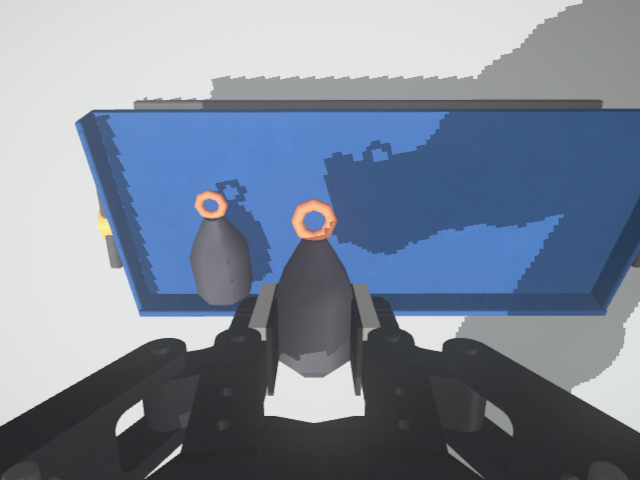

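Emit:
send_rows(
  increments=[
    [0.95,0,0.6,0,0],
    [0.95,0,0,1.5,0],
    [0.95,0.2,0,1.5,0],
    [0.95,0.2,0,1.5,0],
    [0.95,0,0,0,0],
    [0.95,0,0,0,0],
  ],
)

```text
t: 29.1
ee_pos: [0.4473, -0.235, 0.0708]
tool_rot: [-3.126, 0.213, 0.132]
ft_force: [-0.9, -0.9, -2.8]
gripper_width: 0.28
```

Run:
```python
from h import *
snap('wrist','w26')
to(.4416,-.2371,.064,-1.711,.95)
```

```text
t 29.15 pos [ 0.4472 -0.2348  0.0707] rot [-3.125  0.212  0.133] f [ 0.2  0.6 -1.4] w 0.281
cur yaw -1.707 turn 0.004 D tool total [-0.47  0.3   0.72] n 1 j7 -1.01
[[0.95, -0.47, 0.3, 0.72, np.float64(0.004)]]
```

View pics/w26.png

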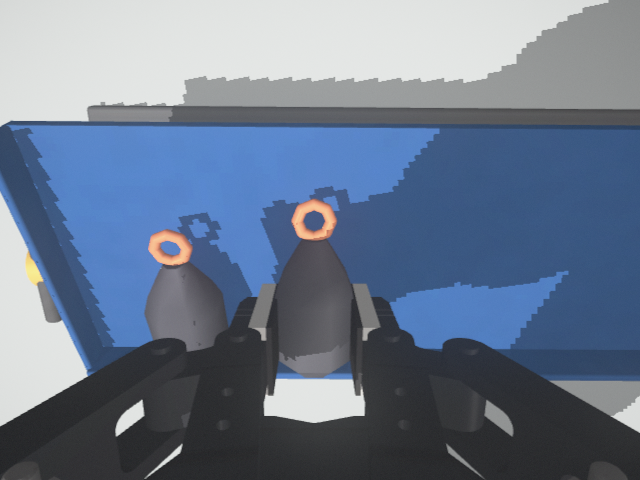

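Emit:
send_rows(
  increments=[
    [0.95,-0.3,0.6,0,0],
    [0.95,0,0,0.5,0],
    [0.95,0,0,0,0],
    [0.95,0,0,0,0],
  ],
)

```text
t: 29.55
ee_pos: [0.4434, -0.2416, 0.0671]
tool_rot: [-3.126, 0.213, 0.129]
ft_force: [0.2, 0.3, -2.2]
gripper_width: 0.285
```

Run:
```python
from h import *
snap('wrist','w27')
to(.4416,-.2391,.064,-1.711,.95)
```

```text
t 29.6 pos [ 0.4434 -0.2415  0.067 ] rot [-3.126  0.213  0.129] f [-0.3  1.  -2.5] w 0.284
cur yaw -1.707 turn 0.004 D tool total [-0.19 -0.21  0.32] n 1 j7 -0.99
[[0.95, -0.19, -0.21, 0.32, np.float64(0.004)]]
```

View pics/w27.png

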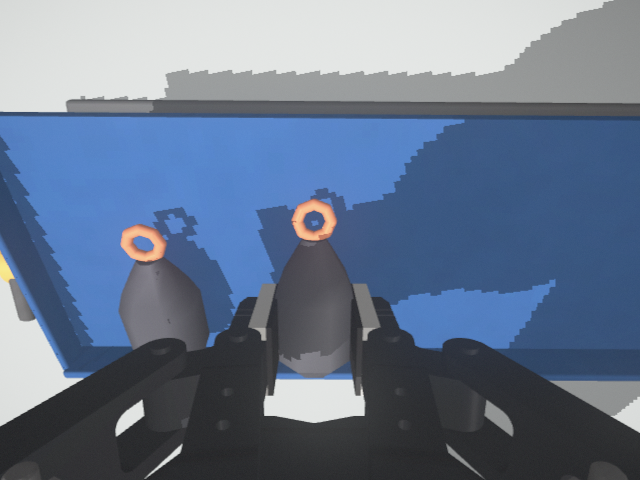

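Emit:
send_rows(
  increments=[
    [0.95,0,0,0.3,0],
    [0.95,0,0,0,0],
    [0.62,0,0,0,0],
    [0.6,0,0,0,0],
    [0.6,0,0,0,0],
    [0.6,0,0,-1.5,0],
    [0.6,0,0,-3,0],
    [0.6,0,0,-4,0],
    [0.55,0,0,0,0],
  ],
)

```text
t: 30.5
ee_pos: [0.4507, -0.2432, 0.1549]
tool_rot: [-3.127, 0.215, 0.128]
ft_force: [0.8, -0.5, -0.9]
gripper_width: 0.448
```

Run:
```python
from h import *
snap('wrist','w28')
for q in ['cast1_mid','cast1_eye','tin']:
    print(q,[(np.round(r['at'],4).tolist(),round(r['confidence'],2)) for r in manip.tip_of(q,'wrist')[:6]])
print(R.from_rotvec(manip.state()['tool_rot']).as_matrix()[:,2].round(3))
to(.5107,.1625,.135,-1.453,.55)
```

```text
cast1_mid [([0.4396, -0.1861, 0.069], 0.62)]
cast1_eye []
tin []
[-0.089  0.013 -0.996]
t 30.7 pos [ 0.4477 -0.2409  0.149 ] rot [-3.124  0.213  0.141] f [ 0.2 -1.  -0.4] w 0.451
cur yaw -1.707 turn -0.254 D tool total [  0.89 -40.82   1.37] n 10 j7 -1.05
[[0.55, 0.09, -4.08, 0.14, np.float64(-0.025)], [0.55, 0.19, -4.08, 0.14, np.float64(-0.025)], [0.55, 0.3, -4.07, 0.14, np.float64(-0.025)], [0.55, 0.4, -4.06, 0.14, np.float64(-0.025)], [0.55, 0.5, -4.05, 0.14, np.float64(-0.025)], [0.55, 0.61, -4.04, 0.14, np.float64(-0.025)], [0.55, 0.71, -4.02, 0.14, np.float64(-0.025)], [0.55, 0.81, -4.0, 0.14, np.float64(-0.025)], [0.55, 0.91, -3.98, 0.14, np.float64(-0.025)], [0.55, 1.01, -3.96, 0.14, np.float64(-0.025)]]
```

View pics/w28.png

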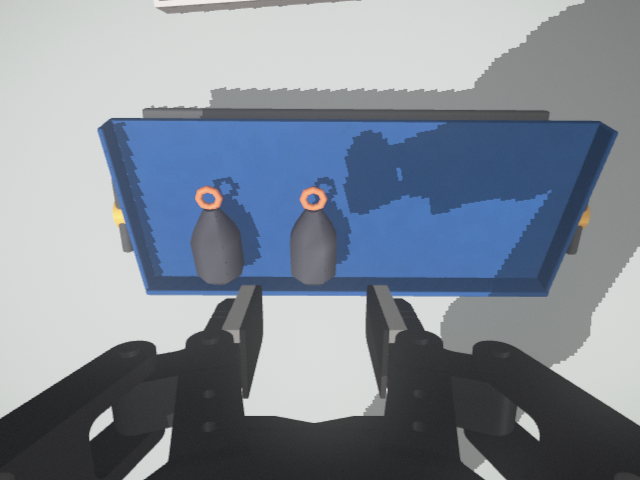

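Emit:
send_rows(
  increments=[
    [0.55,0.9,-4.0,0,0],
    [0.55,0.7,-4.0,0,0],
    [0.55,0.6,-4.0,0,0],
    [0.55,0.6,-4.0,0,0],
    [0.55,0.4,-4.0,0,0],
    [0.55,0.2,-4.0,0,0],
    [0.55,0,-4.0,0,0],
    [0.55,0,-4.0,0,0],
    [0.55,0,-3.5,0,0],
    [0.55,0,-2.5,0,0],
    [0.55,0,0,0,0],
    [0.55,0,0,0,0],
    [0.55,0,0,0,0],
  ],
)

```text
t: 32.0
ee_pos: [0.5268, 0.1432, 0.1317]
tool_rot: [3.126, -0.224, -0.179]
ft_force: [0.6, -0.5, -0.8]
gripper_width: 0.45
```

Run:
```python
from h import *
print(R.from_rotvec(manip.state()['tool_rot']).as_matrix()[:,2].round(3))
to(.5107,.1625,.12,-1.453,.55)
```

```text
[-0.114  0.006 -0.993]
t 32.0 pos [0.5268 0.1432 0.1317] rot [ 3.126 -0.224 -0.179] f [ 0.6 -0.5 -0.8] w 0.45
cur yaw -1.714 turn -0.261 D tool total [-1.73 -1.69  1.36] n 2 j7 -1.76
[[0.55, -0.86, -0.85, 0.68, np.float64(-0.13)], [0.55, -0.75, -0.95, 0.68, np.float64(-0.13)]]
```

Emit:
send_rows(
  increments=[
    [0.55,-0.8,-0.8,0,-0.065],
    [0.55,-0.8,-0.9,0,-0.065],
    [0.55,0,0,0,-0.065],
    [0.55,0,0,0,-0.06],
    [0.55,0,0,0,0],
    [0.55,0,0,0,0],
  ],
)

```text
t: 32.6
ee_pos: [0.5119, 0.1523, 0.1325]
tool_rot: [-3.122, -0.164, 0.181]
ft_force: [-0.1, 0.1, -0.6]
gripper_width: 0.454
```

Run:
```python
from h import *
print(R.from_rotvec(manip.state()['tool_rot']).as_matrix()[:,2].round(3))
snap('wrist','w29')
to(.5107,.1625,.08,-1.453,.55)
```

```text
[-0.116  0.004 -0.993]
t 32.65 pos [0.5119 0.1522 0.1325] rot [-3.122 -0.163  0.181] f [ 1.4 -0.7 -0.6] w 0.452
cur yaw -1.467 turn -0.014 D tool total [ 0.59 -0.95  5.23] n 2 j7 -1.56
[[0.55, 0.3, -0.48, 2.62, np.float64(-0.007)], [0.55, 0.3, -0.47, 2.62, np.float64(-0.007)]]
```

View pics/w29.png

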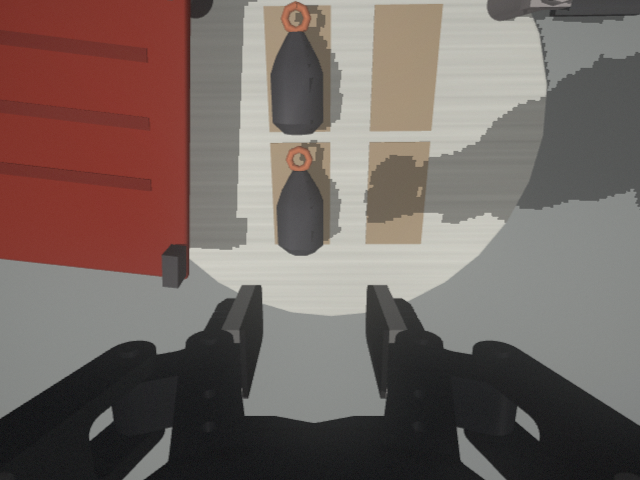

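Emit:
send_rows(
  increments=[
    [0.55,0.3,-0.9,0,-0.014],
    [0.55,0,0,1.5,0],
    [0.55,0.2,0,1.5,0],
    [0.55,0.2,0,1.5,0],
    [0.55,0,0,0,0],
    [0.55,0,0,0,0],
  ],
)

```text
t: 33.25
ee_pos: [0.5135, 0.1636, 0.0844]
tool_rot: [-3.12, -0.182, 0.181]
ft_force: [0.2, -0.1, 0.1]
gripper_width: 0.45
```

Run:
```python
from h import *
print(R.from_rotvec(manip.state()['tool_rot']).as_matrix()[:,2].round(3))
snap('wrist','w30')
to(.5107,.1625,.034,-1.453,.55)
```

```text
[-0.116  0.004 -0.993]
t 33.3 pos [0.5133 0.1636 0.0843] rot [-3.12  -0.182  0.182] f [ 0.1  0.6 -1. ] w 0.449
cur yaw -1.455 turn -0.002 D tool total [0.31 0.17 5.02] n 2 j7 -1.54
[[0.55, 0.16, 0.09, 2.51, np.float64(-0.001)], [0.55, 0.16, 0.09, 2.51, np.float64(-0.001)]]
```

View pics/w30.png

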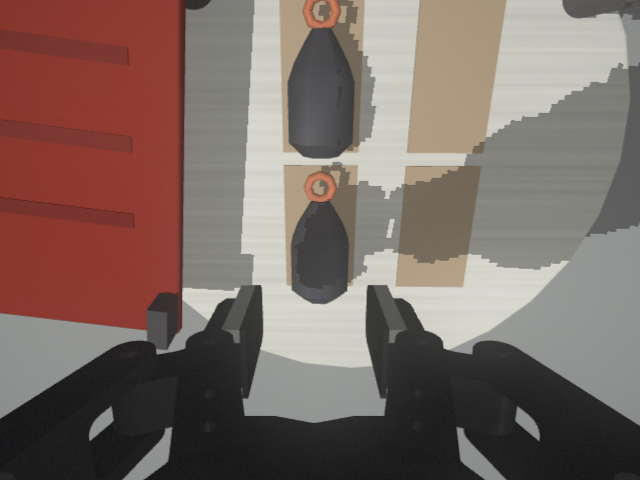

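Run:
```python
from h import *
for u,v in [(176,300),(155,310),(170,298),(163,338),(175,325),(180,250),(110,350),(130,345),(150,400),(195,340),(215,310)]: 
  p=px('w30',u,v); 
  s=manip.state();M=R.from_rotvec(s['tool_rot']).as_matrix()
  print(u,v,p.round(3),'tool',(M.T@(p-s['ee_pos'])).round(3))
```

```text
176 300 [0.499 0.22  0.068] tool [-0.005 -0.057  0.018]
155 310 [0.502 0.224 0.08 ] tool [-0.004 -0.061  0.006]
170 298 [0.501 0.222 0.068] tool [-0.004 -0.059  0.018]
163 338 [0.595 0.17  0.218] tool [ 0.066  0.001 -0.142]
175 325 [0.487 0.22  0.068] tool [-0.017 -0.059  0.019]
180 250 [0.521 0.219 0.064] tool [ 0.016 -0.054  0.02 ]
110 350 [0.526 0.214 0.135] tool [ 0.012 -0.05  -0.051]
130 345 [0.527 0.209 0.134] tool [ 0.013 -0.045 -0.051]
150 400 [0.517 0.202 0.141] tool [ 0.002 -0.039 -0.056]
195 340 [0.527 0.195 0.129] tool [ 0.012 -0.03  -0.045]
215 310 [0.519 0.196 0.101] tool [ 0.007 -0.032 -0.017]
```

Emit:
send_rows(
  increments=[
    [0.6,0.4,0.2,0,0],
    [0.6,0,0,1.0,0],
    [0.6,0.1,0,1.0,0],
    [0.6,0,0,0,0],
    [0.6,0,0,0,0],
  ],
)

```text
t: 33.8
ee_pos: [0.5173, 0.1622, 0.0632]
tool_rot: [-3.119, -0.181, 0.178]
ft_force: [0.6, -0.3, -0.1]
gripper_width: 0.399
```

Run:
```python
from h import *
snap('wrist','w31')
to(.5120,.1625,.036,-1.453,.6)
```

```text
t 33.85 pos [0.5172 0.1622 0.0631] rot [-3.119 -0.182  0.179] f [-0.3  0.3 -1.2] w 0.398
cur yaw -1.456 turn -0.003 D tool total [-0.2  -0.04  2.75] n 1 j7 -1.52
[[0.6, -0.2, -0.04, 2.75, np.float64(-0.003)]]
```

View pics/w31.png

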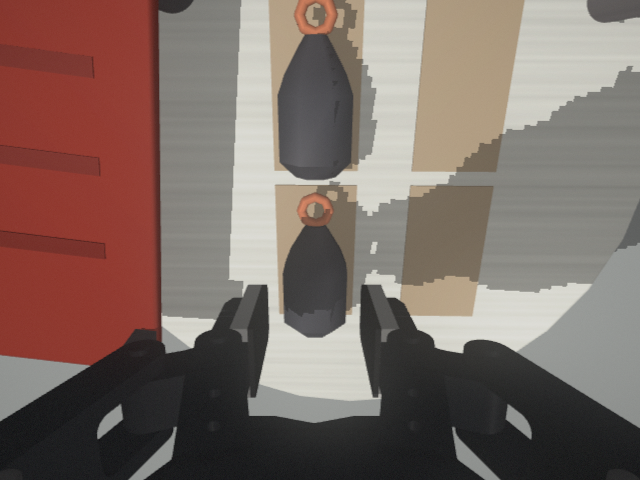

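Emit:
send_rows(
  increments=[
    [0.6,0,0,0.7,0],
    [0.6,0,0,0.6,0],
    [0.6,0,0,0,0],
  ],
)

```text
t: 34.15
ee_pos: [0.5157, 0.1625, 0.0495]
tool_rot: [-3.119, -0.182, 0.178]
ft_force: [-0.0, -0.2, -0.6]
gripper_width: 0.4
```

Emit:
send_rows(
  increments=[
    [0.6,0,0,0.5,0],
    [0.6,0,0,0,0],
  ],
)

```text
t: 34.35
ee_pos: [0.515, 0.1626, 0.044]
tool_rot: [-3.119, -0.182, 0.178]
ft_force: [-0.9, 0.1, 1.0]
gripper_width: 0.401
```

Run:
```python
from h import *
snap('wrist','w32');snap('scene','s4')
im=cv2.imread('pics/s4.png')[80:260,330:540]
cv2.imwrite('pics/s4c.png',cv2.resize(im,None,fx=3.5,fy=3.3,interpolation=cv2.INTER_CUBIC)[:600])
to(.5120,.1625,.036,-1.453,.6)
```

```text
t 34.45 pos [0.5156 0.1626 0.0447] rot [-3.119 -0.182  0.176] f [-0.5  0.5 -0.1] w 0.401
cur yaw -1.455 turn -0.002 D tool total [-0.26 -0.02  0.9 ] n 1 j7 -1.51
[[0.6, -0.26, -0.02, 0.9, np.float64(-0.002)]]
```

View pics/w32.png

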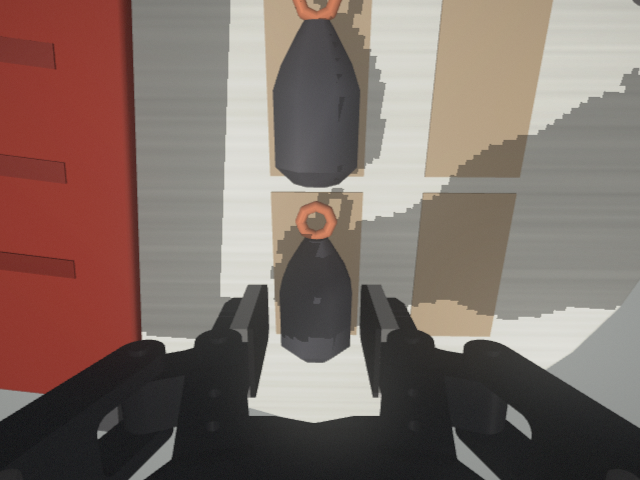

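View pics/s4c.png

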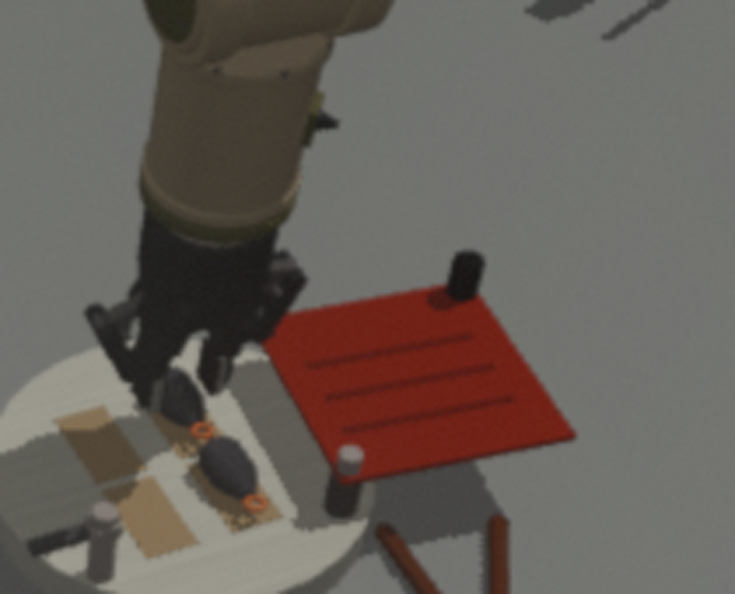

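Emit:
send_rows(
  increments=[
    [0.6,-0.1,0,0.5,0],
    [0.6,0,0,0.2,0],
    [0.6,0,0,0,0],
  ],
)

```text
t: 34.75
ee_pos: [0.514, 0.1626, 0.0376]
tool_rot: [-3.119, -0.182, 0.175]
ft_force: [0.2, -0.2, -0.5]
gripper_width: 0.402
```

Emit:
send_rows(
  increments=[
    [0.95,0,0,0,0],
    [0.95,0,0,0,0],
    [0.95,0,0,0,0],
    [0.95,0,0,0,0],
    [0.95,0,0,0,0],
    [0.95,0,0,0,0],
  ],
)

```text
t: 35.35
ee_pos: [0.5141, 0.1626, 0.038]
tool_rot: [-3.118, -0.182, 0.175]
ft_force: [0.1, 0.4, 0.1]
gripper_width: 0.276
```

Emit:
send_rows(
  increments=[
    [0.95,0,0,-1,0],
    [0.95,0,0,-2,0],
    [0.95,0,0,-3,0],
    [0.95,0,0,-3,0],
    [0.95,0,0,0,0],
    [0.95,0,0,0,0],
  ],
)

```text
t: 35.95
ee_pos: [0.5236, 0.1612, 0.1317]
tool_rot: [-3.12, -0.181, 0.179]
ft_force: [-0.4, -0.6, -3.1]
gripper_width: 0.271
```

Run:
```python
from h import *
snap('wrist','w33')
print(R.from_rotvec(manip.state()['tool_rot']).as_matrix()[:,2].round(3))
to(.4343,-.2945,.135,-1.711,.95,maxs=2.5)
```

```text
[-0.114  0.005 -0.993]
t 36.0 pos [0.5239 0.1612 0.1318] rot [-3.12  -0.18   0.178] f [ 0.8 -0.  -0.9] w 0.276
cur yaw -1.456 turn 0.255 D tool total [-14.14  44.23   0.49] n 19 j7 -1.55
[[0.95, -0.74, 2.33, 0.03, np.float64(0.013)], [0.95, -0.71, 2.34, 0.03, np.float64(0.013)], [0.95, -0.68, 2.35, 0.03, np.float64(0.013)], [0.95, -0.65, 2.36, 0.03, np.float64(0.013)], [0.95, -0.62, 2.36, 0.03, np.float64(0.013)], [0.95, -0.59, 2.37, 0.03, np.float64(0.013)], [0.95, -0.55, 2.38, 0.03, np.float64(0.013)], [0.95, -0.52, 2.39, 0.03, np.float64(0.013)], [0.95, -0.49, 2.39, 0.03, np.float64(0.013)], [0.95, -0.46, 2.4, 0.03, np.float64(0.013)], [0.95, -0.43, 2.41, 0.03, np.float64(0.013)], [0.95, -0.39, 2.41, 0.03, np.float64(0.013)], [0.95, -0.36, 2.42, 0.03, np.float64(0.013)], [0.95, -0.33, 2.42, 0.03, np.float64(0.013)], [0.95, -0.3, 2.43, 0.03, np.float64(0.013)], [0.95, -0.26, 2.43, 0.03, np.float64(0.013)], [0.95, -0.23, 2.43, 0.03, np.float64(0.013)], [0.95, -0.2, 2.44, 0.03, np.float64(0.013)], [0.95, -0.17, 2.44, 0.03, np.float64(0.013)]]
```

View pics/w33.png

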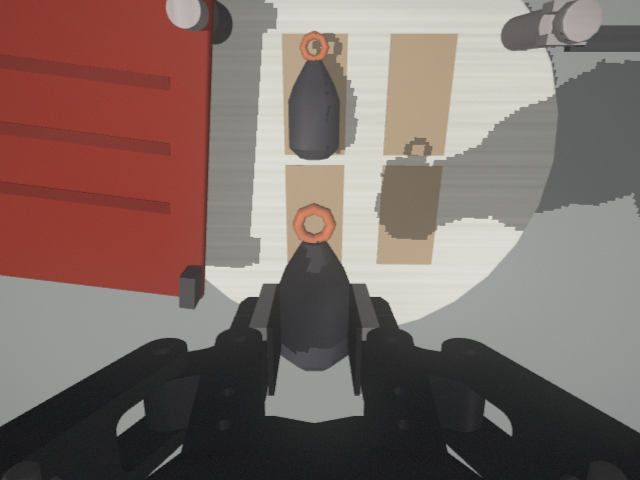

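Emit:
send_rows(
  increments=[
    [0.95,-0.7,2.3,-0.1,0.013],
    [0.95,-0.7,2.3,-0.1,0.013],
    [0.95,-0.7,2.3,-0.1,0.013],
    [0.95,-0.6,2.4,0,0.013],
    [0.95,-0.6,2.4,0,0.013],
    [0.95,-0.6,2.4,0,0.013],
    [0.95,-0.5,2.4,0,0.013],
    [0.95,-0.5,2.4,0,0.013],
    [0.95,-0.5,2.4,0,0.013],
    [0.95,-0.4,2.4,0,0.013],
    [0.95,-0.4,2.4,0,0.013],
    [0.95,-0.4,2.4,0,0.013],
    [0.95,-0.3,2.4,0,0.013],
    [0.95,-0.3,2.4,0,0.013],
    [0.95,-0.3,2.4,0,0.013],
    [0.95,-0.2,2.4,0,0.013],
    [0.95,-0.2,2.0,0,0.013],
    [0.95,-0.1,1.5,0,0.013],
    [0.95,0,0,0,0.013],
    [0.95,0,0,0,0],
  ],
)

```text
t: 38.0
ee_pos: [0.4177, -0.2998, 0.1402]
tool_rot: [3.121, -0.278, -0.19]
ft_force: [0.3, -0.1, -2.4]
gripper_width: 0.28
```

Run:
```python
from h import *
snap('wrist','w34')
print(R.from_rotvec(manip.state()['tool_rot']).as_matrix()[:,2].round(3))
to(.4343,-.2945,.08,-1.711,.95,maxs=2.5)
```

```text
[-0.12   0.008 -0.993]
t 38.05 pos [ 0.4176 -0.2998  0.1403] rot [ 3.121 -0.277 -0.19 ] f [-0.1 -0.7 -2.6] w 0.28
cur yaw -1.747 turn -0.036 D tool total [ 2.26 -0.9   5.79] n 3 j7 -0.96
[[0.95, 0.75, -0.3, 1.93, np.float64(-0.012)], [0.95, 0.76, -0.29, 1.93, np.float64(-0.012)], [0.95, 0.76, -0.28, 1.93, np.float64(-0.012)]]
```

View pics/w34.png

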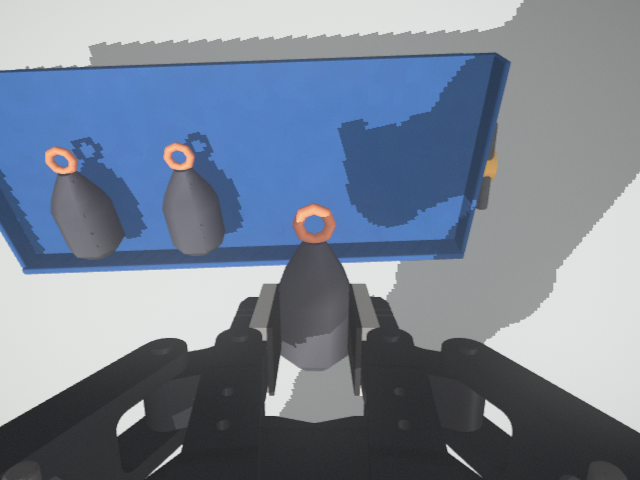

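Emit:
send_rows(
  increments=[
    [0.95,1.1,-0.4,0,-0.018],
    [0.95,1.1,-0.4,0,-0.018],
    [0.95,0,0,1.5,0],
    [0.95,0.2,0,1.5,0],
    [0.95,0.2,0,1.5,0],
    [0.95,0,0,0,0],
    [0.95,0,0,0,0],
  ],
)

```text
t: 38.75
ee_pos: [0.4421, -0.2904, 0.0858]
tool_rot: [-3.127, 0.202, 0.194]
ft_force: [-0.4, -0.6, -2.3]
gripper_width: 0.276
```

Run:
```python
from h import *
snap('wrist','w35')
to(.4343,-.2945,.069,-1.711,.95,maxs=2.5)
```

```text
t 38.8 pos [ 0.442  -0.2902  0.0857] rot [-3.127  0.202  0.195] f [-0.1 -0.1 -2.2] w 0.276
cur yaw -1.699 turn 0.012 D tool total [-0.5   0.52  1.75] n 1 j7 -0.91
[[0.95, -0.5, 0.52, 1.75, np.float64(0.012)]]
```

View pics/w35.png

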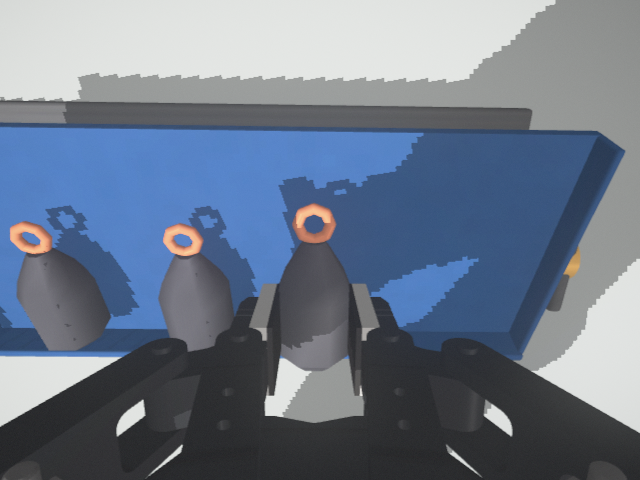

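Emit:
send_rows(
  increments=[
    [0.95,-0.2,0.6,0.4,0.012],
    [0.95,0,0,0.5,0],
    [0.95,0,0,0.5,0],
    [0.95,0,0,0,0],
    [0.95,0,0,0,0],
  ],
)

```text
t: 39.3
ee_pos: [0.4375, -0.2972, 0.0722]
tool_rot: [-3.127, 0.224, 0.191]
ft_force: [0.1, -0.6, -2.7]
gripper_width: 0.271
```

Run:
```python
from h import *
snap('wrist','w36')
to(.4343,-.2945,.069,-1.711,.95,maxs=2.5)
```

```text
t 39.35 pos [ 0.4375 -0.2971  0.0722] rot [-3.127  0.224  0.191] f [-0.1  0.4 -1.6] w 0.272
cur yaw -1.713 turn -0.002 D tool total [-0.31 -0.22  0.36] n 1 j7 -0.9
[[0.95, -0.31, -0.22, 0.36, np.float64(-0.002)]]
```

View pics/w36.png

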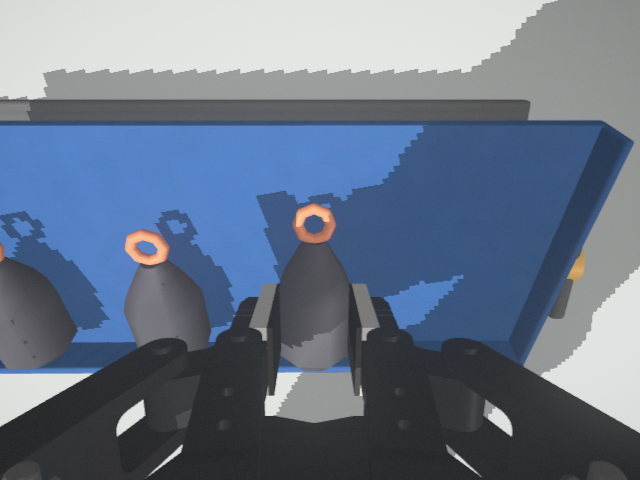

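Emit:
send_rows(
  increments=[
    [0.95,-0.1,-0.4,0.2,0],
    [0.95,0,0,0.2,0],
    [0.95,0,0,0,0],
    [0.62,0,0,0,0],
    [0.6,0,0,0,0],
    [0.6,0,0,0,0],
    [0.6,0,0,-1.5,0],
    [0.6,0,0,-3,0],
    [0.6,0,0,-3,0],
    [0.6,0,0,0,0],
    [0.6,0,0,0,0],
  ],
)

```text
t: 40.45
ee_pos: [0.447, -0.2945, 0.1502]
tool_rot: [3.127, -0.225, -0.186]
ft_force: [-0.8, 0.7, -0.2]
gripper_width: 0.397
```

Run:
```python
from h import *
snap('wrist','w37')
to(.5782,.1705,.145,-1.453,.6,maxs=2.7)
```

```text
t 40.5 pos [ 0.4472 -0.2948  0.1504] rot [ 3.127 -0.225 -0.185] f [ 0.7 -0.3  0.6] w 0.401
cur yaw -1.714 turn -0.261 D tool total [  6.3  -47.92  -0.67] n 18 j7 -0.95
[[0.6, 0.35, -2.66, -0.04, np.float64(-0.014)], [0.6, 0.39, -2.66, -0.04, np.float64(-0.014)], [0.6, 0.43, -2.65, -0.04, np.float64(-0.014)], [0.6, 0.47, -2.64, -0.04, np.float64(-0.014)], [0.6, 0.5, -2.64, -0.04, np.float64(-0.014)], [0.6, 0.54, -2.63, -0.04, np.float64(-0.014)], [0.6, 0.58, -2.62, -0.04, np.float64(-0.014)], [0.6, 0.62, -2.61, -0.04, np.float64(-0.014)], [0.6, 0.66, -2.6, -0.04, np.float64(-0.014)], [0.6, 0.69, -2.59, -0.04, np.float64(-0.014)], [0.6, 0.73, -2.58, -0.04, np.float64(-0.014)], [0.6, 0.77, -2.57, -0.04, np.float64(-0.014)], [0.6, 0.81, -2.56, -0.04, np.float64(-0.014)], [0.6, 0.84, -2.55, -0.04, np.float64(-0.014)], [0.6, 0.88, -2.54, -0.04, np.float64(-0.014)], [0.6, 0.92, -2.52, -0.04, np.float64(-0.014)], [0.6, 0.95, -2.51, -0.04, np.float64(-0.014)], [0.6, 0.99, -2.5, -0.04, np.float64(-0.014)]]
```

View pics/w37.png

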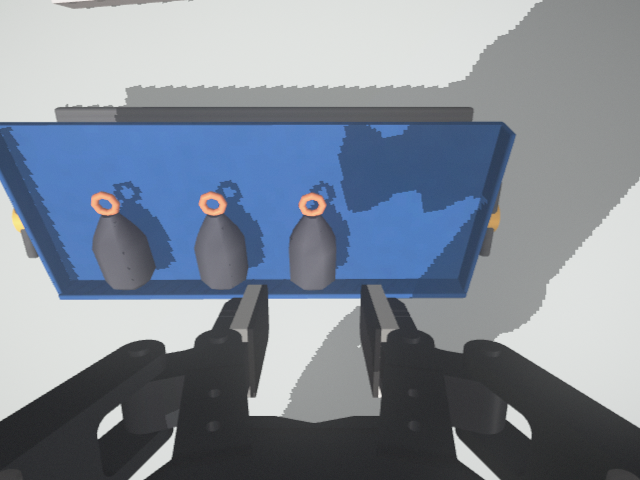

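Three in the bin. Now the last one.

Emit:
send_rows(
  increments=[
    [0.6,0.4,-2.7,-0.1,-0.014],
    [0.6,0.4,-2.7,-0.1,-0.014],
    [0.6,0.4,-2.7,-0.1,-0.014],
    [0.6,0.5,-2.6,-0.1,-0.014],
    [0.6,0.5,-2.6,-0.1,-0.014],
    [0.6,0.5,-2.6,-0.1,-0.014],
    [0.6,0.6,-2.6,-0.1,-0.014],
    [0.6,0.6,-2.6,-0.1,-0.014],
    [0.6,0.7,-2.6,-0.1,-0.014],
    [0.6,0.7,-2.6,-0.1,-0.014],
    [0.6,0.7,-2.6,-0.1,-0.014],
    [0.6,0.8,-2.6,-0.1,-0.014],
    [0.6,0.8,-2.6,-0.1,-0.014],
    [0.6,0.8,-2.5,-0.1,-0.014],
    [0.6,0.9,-2.5,0,-0.014],
    [0.6,0.9,-2.0,0,-0.014],
    [0.6,0.9,-1.5,0,-0.014],
    [0.6,0.9,0,0,-0.014],
    [0.6,0,0,0,0],
    [0.6,0,0,0,0],
  ],
)

```text
t: 42.5
ee_pos: [0.583, 0.1509, 0.1416]
tool_rot: [-3.116, -0.181, 0.209]
ft_force: [0.3, -1.5, 0.3]
gripper_width: 0.404
```

Run:
```python
from h import *
snap('wrist','w38')
print(R.from_rotvec(manip.state()['tool_rot']).as_matrix()[:,2].round(3))
to(.579,.1705,.09,-1.453,.6,maxs=2.7)
```

```text
[-0.134  0.005 -0.991]
t 42.55 pos [0.5829 0.1504 0.1416] rot [-3.117 -0.18   0.209] f [-0.1 -0.1  0.1] w 0.397
cur yaw -1.457 turn -0.004 D tool total [ 0.53 -1.94  5.18] n 3 j7 -1.48
[[0.6, 0.18, -0.65, 1.73, np.float64(-0.001)], [0.6, 0.18, -0.65, 1.73, np.float64(-0.001)], [0.6, 0.18, -0.64, 1.73, np.float64(-0.001)]]
```

View pics/w38.png

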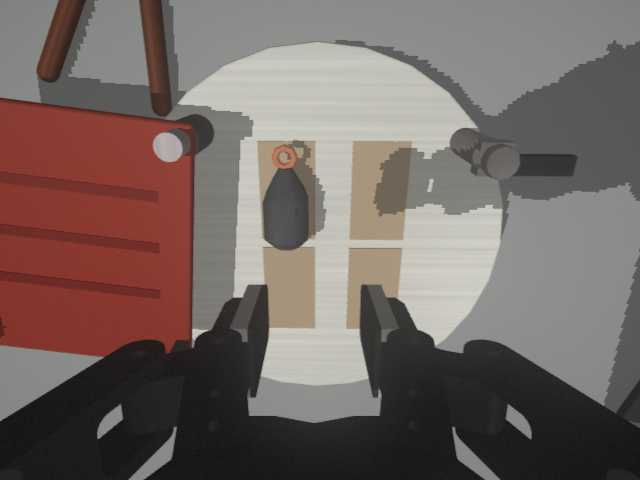

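Emit:
send_rows(
  increments=[
    [0.6,0,-1.0,0,-0.004],
    [0.6,0,-0.9,0.5,0],
    [0.6,0.2,0,1.5,0],
    [0.6,0.2,0,1.5,0],
    [0.6,0.2,0,1.5,0],
    [0.6,0,0,0,0],
    [0.6,0,0,0,0],
  ],
)

```text
t: 43.25
ee_pos: [0.5782, 0.1691, 0.0863]
tool_rot: [-3.117, -0.179, 0.213]
ft_force: [-0.3, -0.2, 0.4]
gripper_width: 0.401
```

Run:
```python
from h import *
snap('wrist','w39')
to(.579,.1705,.037,-1.453,.6,maxs=2.7)
```

```text
t 43.3 pos [0.578  0.1691 0.0862] rot [-3.117 -0.179  0.213] f [-0.1  0.3 -0.6] w 0.403
cur yaw -1.457 turn -0.004 D tool total [ 0.78 -0.02  4.86] n 2 j7 -1.49
[[0.6, 0.39, -0.01, 2.43, np.float64(-0.002)], [0.6, 0.39, -0.01, 2.43, np.float64(-0.002)]]
```

View pics/w39.png

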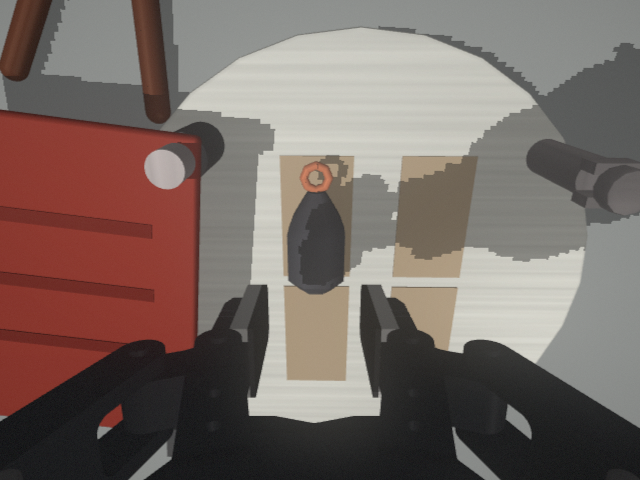

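Centred. Descend.

Emit:
send_rows(
  increments=[
    [0.6,0.3,0,1.0,0],
    [0.6,0.2,0,1.0,0],
    [0.6,0.2,0,1.0,0],
    [0.6,0.1,0,0.5,0],
    [0.6,0,0,0,0],
  ],
)

```text
t: 43.8
ee_pos: [0.5822, 0.17, 0.048]
tool_rot: [-3.117, -0.179, 0.211]
ft_force: [1.2, -0.7, 0.8]
gripper_width: 0.395
```

Run:
```python
from h import *
snap('wrist','w40')
to(.579,.1705,.037,-1.453,.6,maxs=2.7)
```

```text
t 43.85 pos [0.5823 0.17   0.0484] rot [-3.116 -0.178  0.21 ] f [-0.1 -1.2 -0.3] w 0.4
cur yaw -1.458 turn -0.005 D tool total [-0.16 -0.06  1.17] n 1 j7 -1.47
[[0.6, -0.16, -0.06, 1.17, np.float64(-0.005)]]
```

View pics/w40.png

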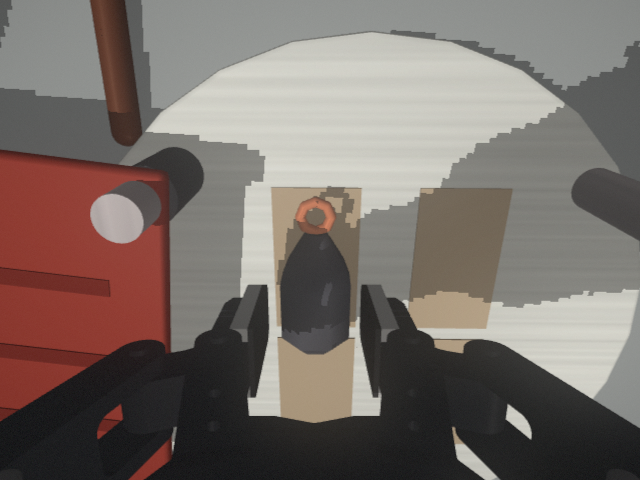

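Emit:
send_rows(
  increments=[
    [0.6,-0.1,0,0.6,0],
    [0.6,0,0,0.4,0],
    [0.6,0,0,0,0],
    [0.95,0,0,0,0],
    [0.95,0,0,0,0],
    [0.95,0,0,0,0],
    [0.95,0,0,0,0],
    [0.95,0,0,0,0],
    [0.95,0,0,0,0],
  ],
)

```text
t: 44.75
ee_pos: [0.5803, 0.1701, 0.0391]
tool_rot: [-3.116, -0.179, 0.207]
ft_force: [0.5, 0.1, -0.4]
gripper_width: 0.271
```

Emit:
send_rows(
  increments=[
    [0.95,0,0,-1,0],
    [0.95,0,0,-2,0],
    [0.95,0,0,-3,0],
    [0.95,0,0,-3,0],
    [0.95,0,0,0,0],
    [0.95,0,0,0,0],
  ],
)

```text
t: 45.35
ee_pos: [0.5924, 0.1691, 0.1335]
tool_rot: [-3.117, -0.178, 0.209]
ft_force: [-1.4, 0.1, -3.3]
gripper_width: 0.275
```

Run:
```python
from h import *
snap('wrist','w41')
c=np.array([.458,-.266]);X=np.array([.990,-.1395]);Y=np.array([.1395,.990])
g=c-.021*.966*X-.083*Y; print(g)
to(g[0],g[1],.14,-1.711,.95,n=19)
```

```text
[ 0.42633836 -0.3453401 ]
t 45.4 pos [0.5927 0.169  0.1338] rot [-3.117 -0.178  0.208] f [ 0.8  0.3 -0.7] w 0.278
cur yaw -1.458 turn 0.253 D tool total [-22.33  49.22   1.34] n 19 j7 -1.5
[[0.95, -1.18, 2.59, 0.07, np.float64(0.013)], [0.95, -1.14, 2.61, 0.07, np.float64(0.013)], [0.95, -1.11, 2.62, 0.07, np.float64(0.013)], [0.95, -1.07, 2.64, 0.07, np.float64(0.013)], [0.95, -1.04, 2.65, 0.07, np.float64(0.013)], [0.95, -1.0, 2.66, 0.07, np.float64(0.013)], [0.95, -0.96, 2.68, 0.07, np.float64(0.013)], [0.95, -0.93, 2.69, 0.07, np.float64(0.013)], [0.95, -0.89, 2.7, 0.07, np.float64(0.013)], [0.95, -0.86, 2.71, 0.07, np.float64(0.013)], [0.95, -0.82, 2.72, 0.07, np.float64(0.013)], [0.95, -0.78, 2.73, 0.07, np.float64(0.013)], [0.95, -0.75, 2.74, 0.07, np.float64(0.013)], [0.95, -0.71, 2.75, 0.07, np.float64(0.013)], [0.95, -0.68, 2.76, 0.07, np.float64(0.013)], [0.95, -0.64, 2.77, 0.07, np.float64(0.013)], [0.95, -0.6, 2.78, 0.07, np.float64(0.013)], [0.95, -0.56, 2.79, 0.07, np.float64(0.013)], [0.95, -0.53, 2.8, 0.07, np.float64(0.013)]]
```

View pics/w41.png

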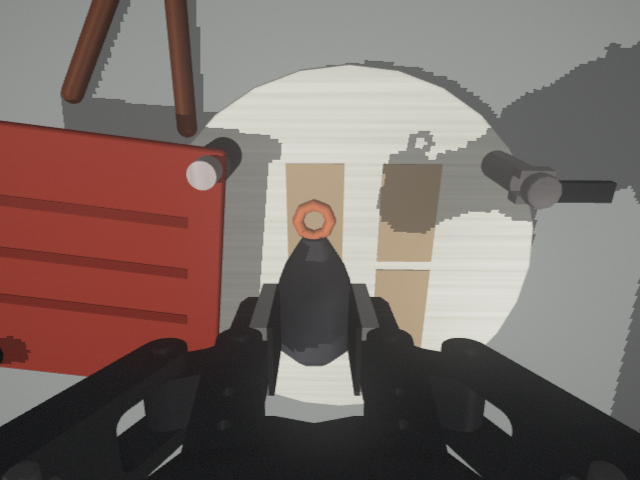

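Emit:
send_rows(
  increments=[
    [0.95,-1.2,2.6,0,0.013],
    [0.95,-1.1,2.6,0,0.013],
    [0.95,-1.1,2.6,0,0.013],
    [0.95,-1.1,2.6,0,0.013],
    [0.95,-1.0,2.6,0,0.013],
    [0.95,-1.0,2.7,0,0.013],
    [0.95,-1.0,2.7,0,0.013],
    [0.95,-0.9,2.7,0,0.013],
    [0.95,-0.9,2.7,0,0.013],
    [0.95,-0.9,2.7,0,0.013],
    [0.95,-0.8,2.7,0,0.013],
    [0.95,-0.7,2.7,0,0.013],
    [0.95,-0.6,2.7,0,0.013],
    [0.95,-0.5,2.7,0,0.013],
    [0.95,-0.4,2.7,0,0.013],
    [0.95,-0.3,2.7,0,0.013],
    [0.95,-0.1,2.3,0,0.01],
    [0.95,0,1.5,0,0],
    [0.95,0,0,0,0],
    [0.95,0,0,0,0],
  ],
)

```text
t: 47.4
ee_pos: [0.4417, -0.3108, 0.1331]
tool_rot: [-3.125, 0.171, 0.257]
ft_force: [-0.1, 0.9, -1.6]
gripper_width: 0.274
```

Run:
```python
from h import *
snap('wrist','w42')
print(R.from_rotvec(manip.state()['tool_rot']).as_matrix()[:,2].round(3))
to(.4263,-.3453,.08,-1.711,.95,n=2)
```

```text
[-0.163  0.01  -0.987]
t 47.45 pos [ 0.4416 -0.3106  0.1331] rot [-3.125  0.17   0.257] f [-0.2 -0.2 -2. ] w 0.277
cur yaw -1.679 turn 0.032 D tool total [-0.26  3.57  5.46] n 2 j7 -0.89
[[0.95, -0.13, 1.79, 2.73, np.float64(0.016)], [0.95, -0.1, 1.79, 2.73, np.float64(0.016)]]
```

View pics/w42.png

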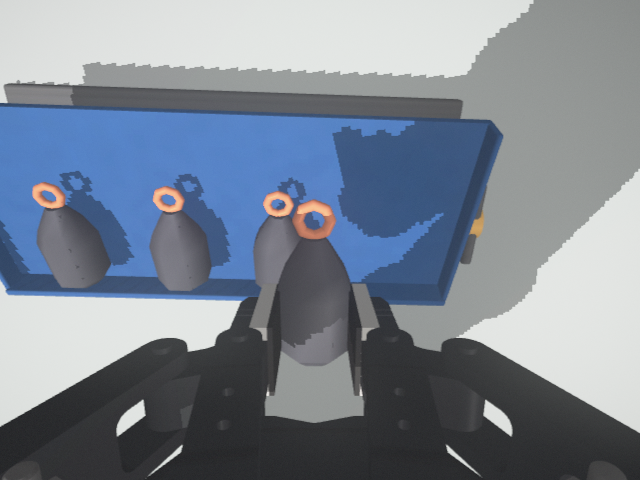

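Emit:
send_rows(
  increments=[
    [0.95,0.3,1.8,0,0.016],
    [0.95,0.3,1.8,0,0.016],
    [0.95,0,0,0,0],
    [0.95,0,0,0,0],
  ],
)

```text
t: 47.85
ee_pos: [0.4459, -0.3416, 0.1309]
tool_rot: [-3.122, 0.208, 0.259]
ft_force: [0.5, -0.3, -2.2]
gripper_width: 0.275
```

Run:
```python
from h import *
snap('wrist','w43')
to(.4263,-.3453,.08,-1.711,.95,n=2)
```

```text
t 47.9 pos [ 0.4459 -0.3415  0.1309] rot [-3.122  0.208  0.259] f [-0.4 -0.2 -1.7] w 0.279
cur yaw -1.703 turn 0.008 D tool total [-1.03  0.59  5.34] n 2 j7 -0.86
[[0.95, -0.51, 0.29, 2.67, np.float64(0.004)], [0.95, -0.51, 0.3, 2.67, np.float64(0.004)]]
```

View pics/w43.png

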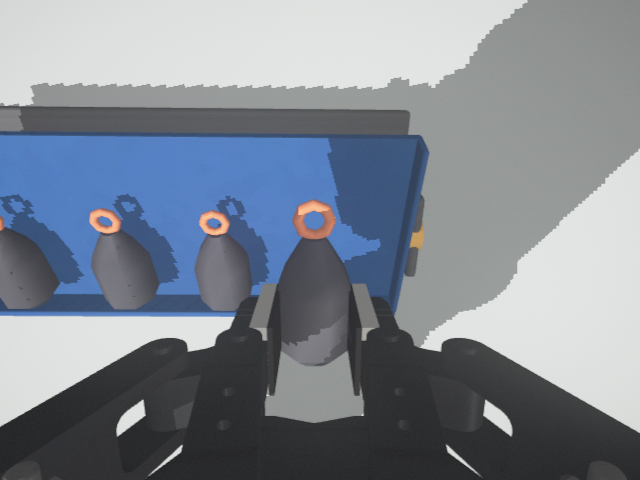

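Emit:
send_rows(
  increments=[
    [0.95,-0.2,0.4,1.0,0.008],
    [0.95,-0.1,0,1.5,0],
    [0.95,0,0,1.5,0],
    [0.95,0,0,0.5,0],
    [0.95,0,0,0,0],
    [0.95,0,0,0,0],
  ],
)

```text
t: 48.5
ee_pos: [0.4352, -0.3403, 0.0839]
tool_rot: [-3.12, 0.213, 0.259]
ft_force: [-0.1, 0.4, -1.8]
gripper_width: 0.274
```

Run:
```python
from h import *
snap('wrist','w44')
to(.4263,-.3453,.07,-1.711,.95,n=2)
```

```text
t 48.55 pos [ 0.4353 -0.3404  0.084 ] rot [-3.12   0.213  0.258] f [-0.5  1.1 -0.9] w 0.28
cur yaw -1.707 turn 0.004 D tool total [-0.58  0.6   1.52] n 2 j7 -0.83
[[0.95, -0.29, 0.3, 0.76, np.float64(0.002)], [0.95, -0.29, 0.3, 0.76, np.float64(0.002)]]
```

View pics/w44.png

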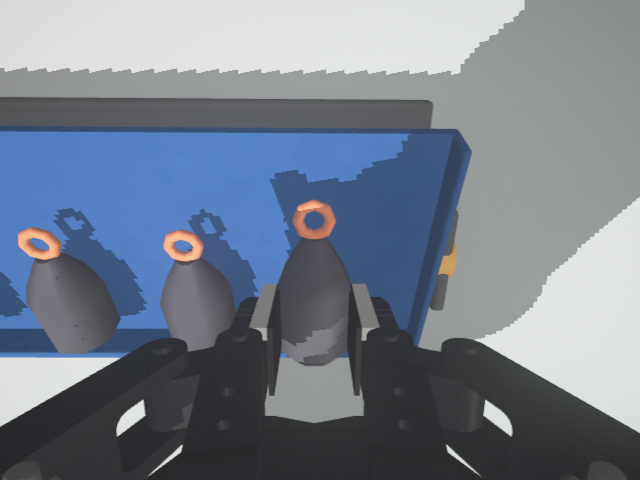

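Emit:
send_rows(
  increments=[
    [0.95,-0.3,0.5,0.4,0.004],
    [0.95,0,0,0.5,0],
    [0.95,0,0,0,0],
    [0.95,0,0,0,0],
  ],
)

```text
t: 48.95
ee_pos: [0.4305, -0.346, 0.0763]
tool_rot: [-3.121, 0.22, 0.255]
ft_force: [-1.0, 0.3, -2.1]
gripper_width: 0.272
```

Run:
```python
from h import *
snap('wrist','w45')
to(.4263,-.3453,.07,-1.711,.95,n=2)
```

```text
t 49.0 pos [ 0.4305 -0.3459  0.0762] rot [-3.121  0.22   0.255] f [ 0.4  0.1 -2.2] w 0.274
cur yaw -1.711 turn 0.0 D tool total [-0.32 -0.    0.68] n 2 j7 -0.82
[[0.95, -0.16, -0.0, 0.34, np.float64(0.0)], [0.95, -0.16, -0.0, 0.34, np.float64(0.0)]]
```

View pics/w45.png

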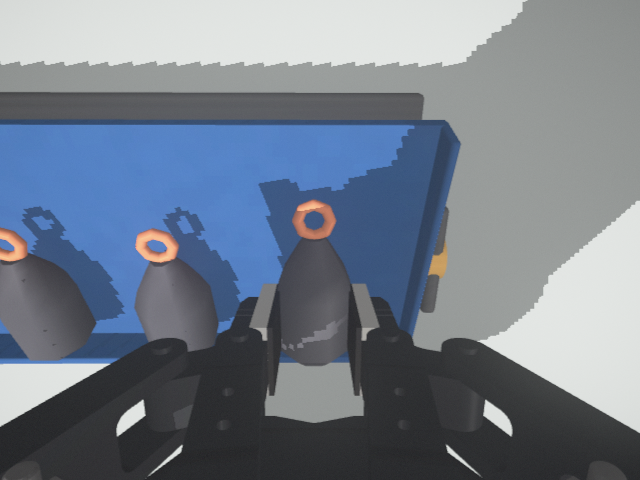

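Emit:
send_rows(
  increments=[
    [0.95,-0.1,0,0.3,0],
    [0.95,0,0,0.2,0],
    [0.95,0,0,0,0],
    [0.64,0,0,0,0],
    [0.62,0,0,0,0],
    [0.62,0,0,0,0],
    [0.62,0,0,-1.5,0],
    [0.62,0,0,-3,0],
    [0.62,0,0,-3,0],
    [0.6,0,0,0,0],
    [0.6,0,0,0,0],
  ],
)

```text
t: 50.1
ee_pos: [0.4422, -0.3475, 0.1525]
tool_rot: [-3.123, 0.221, 0.252]
ft_force: [-1.0, 0.7, -0.8]
gripper_width: 0.4
```

Run:
```python
from h import *
snap('wrist','w46')
st()
```

```text
t 50.15 pos [ 0.4423 -0.3478  0.1527] rot [ 3.124 -0.221 -0.251] f [ 0.5 -1.3 -0. ] w 0.396
```

View pics/w46.png

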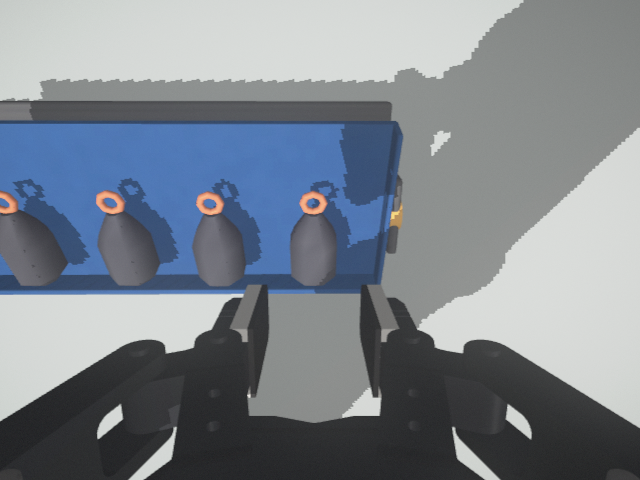

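Run:
```python
from h import *
to(.50,.357,.17,-1.9,.4,n=30)
```

```text
t 50.15 pos [ 0.4423 -0.3478  0.1527] rot [ 3.124 -0.221 -0.251] f [ 0.5 -1.3 -0. ] w 0.396
cur yaw -1.711 turn 0.189 D tool total [ -4.49 -70.57  -1.84] n 30 j7 -0.86
[[0.4, -0.15, -2.35, -0.06, np.float64(0.006)], [0.4, -0.16, -2.35, -0.06, np.float64(0.006)], [0.4, -0.18, -2.35, -0.06, np.float64(0.006)], [0.4, -0.19, -2.35, -0.06, np.float64(0.006)], [0.4, -0.21, -2.35, -0.06, np.float64(0.006)], [0.4, -0.22, -2.35, -0.06, np.float64(0.006)], [0.4, -0.24, -2.34, -0.06, np.float64(0.006)], [0.4, -0.25, -2.34, -0.06, np.float64(0.006)], [0.4, -0.27, -2.34, -0.06, np.float64(0.006)], [0.4, -0.28, -2.34, -0.06, np.float64(0.006)], [0.4, -0.3, -2.34, -0.06, np.float64(0.006)], [0.4, -0.31, -2.34, -0.06, np.float64(0.006)], [0.4, -0.33, -2.33, -0.06, np.float64(0.006)], [0.4, -0.34, -2.33, -0.06, np.float64(0.006)], [0.4, -0.36, -2.33, -0.06, np.float64(0.006)], [0.4, -0.37, -2.33, -0.06, np.float64(0.006)], [0.4, -0.39, -2.33, -0.06, np.float64(0.006)], [0.4, -0.4, -2.32, -0.06, np.float64(0.006)], [0.4, -0.41, -2.32, -0.06, np.float64(0.006)], [0.4, -0.43, -2.32, -0.06, np.float64(0.006)], [0.4, -0.44, -2.31, -0.06, np.float64(0.006)], [0.4, -0.46, -2.31, -0.06, np.float64(0.006)], [0.4, -0.47, -2.31, -0.06, np.float64(0.006)], [0.4, -0.49, -2.31, -0.06, np.float64(0.006)], [0.4, -0.5, -2.3, -0.06, np.float64(0.006)], [0.4, -0.52, -2.3, -0.06, np.float64(0.006)], [0.4, -0.53, -2.3, -0.06, np.float64(0.006)], [0.4, -0.55, -2.29, -0.06, np.float64(0.006)], [0.4, -0.56, -2.29, -0.06, np.float64(0.006)], [0.4, -0.57, -2.29, -0.06, np.float64(0.006)]]
```

Emit:
send_rows(
  increments=[
    [0.4,0,-2.4,-0.2,0],
    [0.4,0,-2.4,-0.2,0],
    [0.4,0,-2.4,-0.2,0],
    [0.4,0,-2.4,-0.1,0],
    [0.4,0,-2.4,-0.1,0],
    [0.4,0,-2.4,-0.1,0],
    [0.4,0,-2.4,-0.1,0],
    [0.4,0,-2.4,-0.1,0],
    [0.4,0,-2.4,-0.1,0],
    [0.4,0,-2.4,-0.1,0],
    [0.4,0,-2.4,-0.1,0],
    [0.4,0,-2.4,-0.1,0],
    [0.4,-0.2,-2.4,-0.1,0],
    [0.4,-0.2,-2.4,-0.1,0],
    [0.4,-0.2,-2.4,-0.1,0],
    [0.4,-0.2,-1.8,-0.1,0],
    [0.4,0,-1,0,0],
    [0.4,0,0,0,0],
    [0.4,0,0,0,0],
  ],
)

```text
t: 52.05
ee_pos: [0.4854, 0.0516, 0.1599]
tool_rot: [3.118, -0.23, -0.281]
ft_force: [-0.0, -0.3, 0.3]
gripper_width: 0.6
```

Run:
```python
from h import *
print(R.from_rotvec(manip.state()['tool_rot']).as_matrix()[:,2].round(3))
snap('top','t3');snap('scene','s5')
for c in ['top','scene']:
  for q in ['cast1_mid','cast1_eye','cover_knob','tin','clip_loop','clip_tip']:
    print(c,q,[(np.round(r['at'],4).tolist(),round(r['confidence'],2)) for r in manip.tip_of(q,c)[:6]])
to(.50,.357,.17,-1.9,.4,n=20)
```

```text
[-0.178  0.011 -0.984]
top cast1_mid [([0.4446, -0.1834, 0.0719], 0.62), ([0.4559, -0.3482, 0.0796], 0.26)]
top cast1_eye [([0.4795, -0.1924, 0.0852], 0.67)]
top cover_knob [([0.4959, 0.355, 0.0831], 0.94)]
top tin [([0.6317, -0.2515, -0.0034], 0.64), ([0.4967, 0.3538, 0.0788], 0.51)]
top clip_loop [([0.635, -0.2758, 0.0054], 0.57), ([0.4426, -0.187, 0.0716], 0.34)]
top clip_tip [([0.6426, -0.2086, 0.0053], 0.57), ([0.4944, 0.3551, 0.0787], 0.19)]
scene cast1_mid [([0.4448, -0.1838, 0.0673], 0.72)]
scene cast1_eye [([0.4798, -0.1879, 0.0766], 0.77), ([0.6239, 0.2245, 0.0637], 0.57)]
scene cover_knob [([0.4924, 0.3614, 0.081], 0.72)]
scene tin [([0.6324, -0.2501, -0.0075], 0.97)]
scene clip_loop [([0.635, -0.2798, 0.0077], 0.7)]
scene clip_tip [([0.642, -0.2036, 0.0042], 0.57)]
t 52.75 pos [0.4856 0.0524 0.1602] rot [ 3.119 -0.229 -0.28 ] f [ 0.4 -0.3  0.3] w 0.602
cur yaw -1.716 turn 0.184 D tool total [ -3.2  -30.33  -0.87] n 20 j7 -1.64
[[0.4, -0.16, -1.52, -0.04, np.float64(0.009)], [0.4, -0.17, -1.51, -0.04, np.float64(0.009)], [0.4, -0.19, -1.51, -0.04, np.float64(0.009)], [0.4, -0.2, -1.51, -0.04, np.float64(0.009)], [0.4, -0.22, -1.51, -0.04, np.float64(0.009)], [0.4, -0.23, -1.51, -0.04, np.float64(0.009)], [0.4, -0.24, -1.51, -0.04, np.float64(0.009)], [0.4, -0.26, -1.5, -0.04, np.float64(0.009)], [0.4, -0.27, -1.5, -0.04, np.float64(0.009)], [0.4, -0.28, -1.5, -0.04, np.float64(0.009)], [0.4, -0.3, -1.5, -0.04, np.float64(0.009)], [0.4, -0.31, -1.49, -0.04, np.float64(0.009)], [0.4, -0.33, -1.49, -0.04, np.float64(0.009)], [0.4, -0.34, -1.49, -0.04, np.float64(0.009)], [0.4, -0.35, -1.48, -0.04, np.float64(0.009)], [0.4, -0.37, -1.48, -0.04, np.float64(0.009)], [0.4, -0.38, -1.48, -0.04, np.float64(0.009)], [0.4, -0.39, -1.47, -0.04, np.float64(0.009)], [0.4, -0.41, -1.47, -0.04, np.float64(0.009)], [0.4, -0.42, -1.47, -0.04, np.float64(0.009)]]
```

View pics/t3.png

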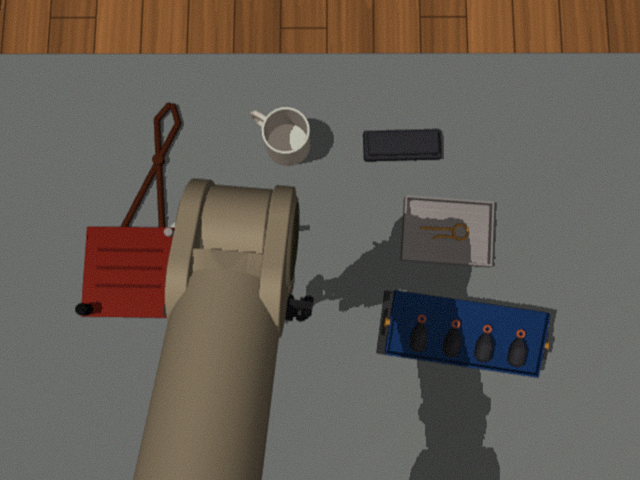

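View pics/s5.png

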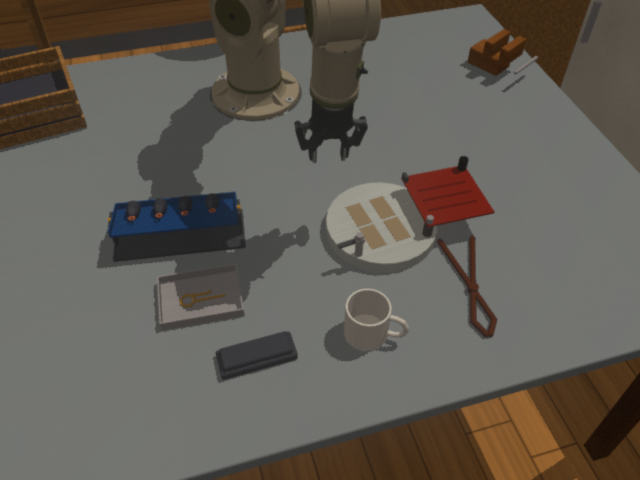

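Emit:
send_rows(
  increments=[
    [0.4,-0.1,-1.6,0,0.009],
    [0.4,-0.1,-1.6,0,0.009],
    [0.4,-0.1,-1.6,0,0.009],
    [0.4,-0.2,-1.6,-0.1,0.009],
    [0.4,-0.2,-1.6,-0.1,0.009],
    [0.4,-0.2,-1.6,-0.1,0.009],
    [0.4,-0.2,-1.6,-0.1,0.009],
    [0.4,-0.2,-1.6,0,0.009],
    [0.4,-0.2,-1.6,0,0.009],
    [0.4,-0.3,-1.6,0,0.009],
    [0.4,-0.3,-1.6,0,0.009],
    [0.4,-0.3,-1.6,0,0.009],
    [0.4,-0.3,-1.6,0,0.009],
    [0.4,-0.3,-1.6,0,0.009],
    [0.4,-0.3,-1.6,0,0.009],
    [0.4,-0.4,-1.5,0,0.009],
    [0.4,-0.4,-1.5,0,0.009],
    [0.4,-0.4,-1.5,0,0.009],
    [0.4,-0.3,-1,0,0.009],
    [0.4,0,0,0,0.009],
  ],
  force=40,
)

```text
t: 54.75
ee_pos: [0.5074, 0.366, 0.1627]
tool_rot: [3.066, -0.52, -0.278]
ft_force: [0.4, 0.2, -0.3]
gripper_width: 0.605
```

Run:
```python
from h import *
print(R.from_rotvec(manip.state()['tool_rot']).as_matrix()[:,2].round(3))
snap('wrist','w47')
for c in ['wrist']:
  for q in ['cover_knob']:
    print(c,q,[(np.round(r['at'],4).tolist(),round(r['confidence'],2)) for r in manip.tip_of(q,c)[:6]])
to(.496,.357,.12,-1.9,.4,n=2)
```

```text
[-0.178  0.01  -0.984]
wrist cover_knob [([0.4963, 0.3627, 0.0805], 0.71)]
t 54.85 pos [0.5079 0.3639 0.1629] rot [ 3.065 -0.523 -0.277] f [-0.   0.3 -0.7] w 0.6
cur yaw -1.905 turn -0.005 D tool total [-0.14  0.83  4.43] n 2 j7 -2.25
[[0.4, -0.07, 0.41, 2.21, np.float64(-0.002)], [0.4, -0.07, 0.41, 2.21, np.float64(-0.002)]]
```

View pics/w47.png

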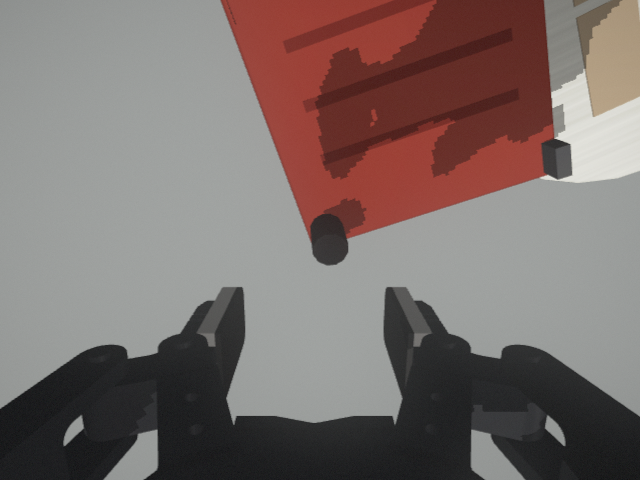

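Emit:
send_rows(
  increments=[
    [0.4,0,0.6,1.5,0],
    [0.4,0,0,1.5,0],
    [0.4,0,0,1.5,0],
    [0.4,0,0,0,0],
    [0.4,0,0,0,0],
  ],
)

```text
t: 55.35
ee_pos: [0.4993, 0.3544, 0.1179]
tool_rot: [3.063, -0.533, -0.275]
ft_force: [0.2, 0.4, -0.0]
gripper_width: 0.6
```

Run:
```python
from h import *
snap('wrist','w48')
to(.495,.358,.076,-1.9,.4,n=2)
```

```text
t 55.4 pos [0.4992 0.3543 0.1178] rot [ 3.063 -0.532 -0.275] f [-0.1  0.3 -0.1] w 0.599
cur yaw -1.911 turn -0.011 D tool total [ 0.19 -0.41  4.2 ] n 2 j7 -2.22
[[0.4, 0.1, -0.21, 2.1, np.float64(-0.005)], [0.4, 0.1, -0.21, 2.1, np.float64(-0.005)]]
```

View pics/w48.png

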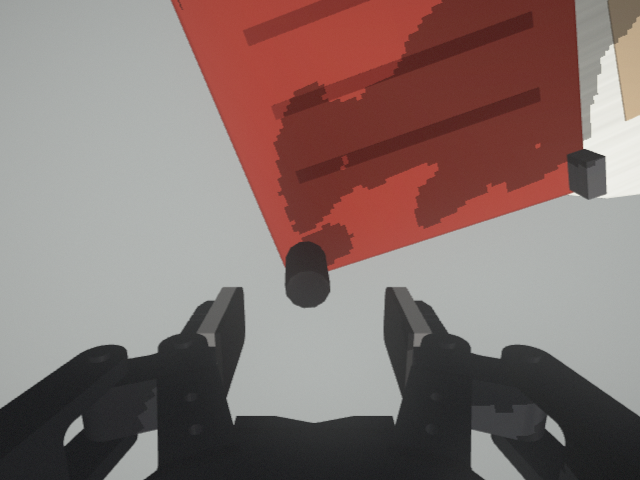

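Emit:
send_rows(
  increments=[
    [0.4,0.1,-0.3,1.2,0],
    [0.4,0.1,0,1.2,0],
    [0.4,0,0,1.2,0],
    [0.4,0,0,0,0],
  ],
)

```text
t: 55.8
ee_pos: [0.4962, 0.3574, 0.0799]
tool_rot: [3.065, -0.533, -0.273]
ft_force: [-0.4, 0.3, -1.0]
gripper_width: 0.599
```

Run:
```python
from h import *
snap('wrist','w49')
to(.495,.358,.077,-1.9,.4,n=2)
```

```text
t 55.85 pos [0.4968 0.3574 0.0808] rot [ 3.065 -0.533 -0.272] f [0.2 0.7 0.4] w 0.603
cur yaw -1.911 turn -0.011 D tool total [-0.12 -0.01  0.41] n 2 j7 -2.21
[[0.4, -0.06, -0.01, 0.2, np.float64(-0.006)], [0.4, -0.06, -0.01, 0.2, np.float64(-0.006)]]
```

View pics/w49.png

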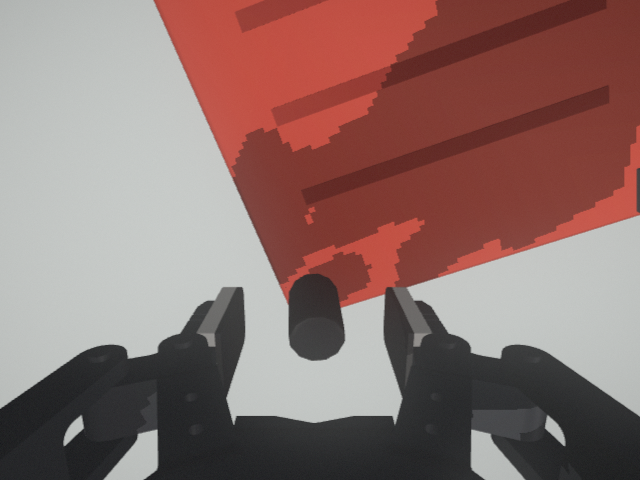

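Emit:
send_rows(
  increments=[
    [0.4,0,0,0.2,0],
    [0.95,0,0,0,0],
    [0.95,0,0,0,0],
    [0.95,0,0,0,0],
    [0.95,0,0,0,0],
    [0.95,0,0,0,0],
    [0.95,0,0,0,0],
  ],
)

```text
t: 56.55
ee_pos: [0.4971, 0.3575, 0.0796]
tool_rot: [3.066, -0.534, -0.27]
ft_force: [-1.0, -0.6, -1.9]
gripper_width: 0.217
```

Run:
```python
from h import *
swing(.8,14,.6,grip=.95,rad=.182)
```

```text
t 56.55 pos [0.4971 0.3575 0.0796] rot [ 3.066 -0.534 -0.27 ] f [-1.  -0.6 -1.9] w 0.217
rad 0.1796 th 2.327 open~ 1.723 yaw -1.912 j7 -2.21
[[0.95, -0.6, 0.8, 0.1, -0.043], [0.95, -0.4, 0.9, 0.1, -0.043], [0.95, -0.4, 1.0, 0.1, -0.043], [0.95, -0.4, 1.0, 0.1, -0.043], [0.95, -0.4, 1.0, 0.1, -0.043], [0.95, -0.4, 1.0, 0.1, -0.043], [0.95, -0.4, 1.0, 0.1, -0.043], [0.95, -0.3, 1.0, 0.1, -0.043], [0.95, -0.3, 1.0, 0.0, -0.043], [0.95, -0.3, 1.0, 0.0, -0.043], [0.95, -0.3, 1.0, 0.0, -0.043], [0.95, -0.3, 1.0, 0.0, -0.043], [0.95, -0.3, 1.0, 0.0, -0.043], [0.95, -0.3, 1.0, -0.0, -0.043]]
```

Emit:
send_rows(
  increments=[
    [0.95,-0.4,0.8,0,-0.043],
    [0.95,-0.4,0.9,0.1,-0.043],
    [0.95,-0.4,1.0,0.1,-0.043],
    [0.95,-0.4,1.0,0.1,-0.043],
    [0.95,-0.4,1.0,0.1,-0.043],
    [0.95,-0.4,1.0,0.1,-0.043],
    [0.95,-0.4,1.0,0.1,-0.043],
    [0.95,-0.3,1.0,0.1,-0.043],
    [0.95,-0.3,1.0,0,-0.043],
    [0.95,-0.3,1.0,0,-0.043],
    [0.95,-0.3,1.0,0,-0.043],
    [0.95,-0.3,1.0,0,-0.043],
  ],
)

```text
t: 57.75
ee_pos: [0.4421, 0.2526, 0.0794]
tool_rot: [-3.08, -0.32, 0.256]
ft_force: [0.1, 1.8, -2.9]
gripper_width: 0.209
```

Run:
```python
from h import *
swing(.7,12,.5,grip=.95,rad=.182)
snap('wrist','w50')
```

```text
t 57.75 pos [0.4421 0.2526 0.0794] rot [-3.08  -0.32   0.256] f [ 0.1  1.8 -2.9] w 0.209
rad 0.18 th 2.998 open~ 1.052 yaw -1.368 j7 -1.62
[[0.95, -0.5, 0.9, 0.0, -0.042], [0.95, -0.3, 1.0, -0.0, -0.042], [0.95, -0.3, 1.0, -0.0, -0.042], [0.95, -0.3, 1.0, -0.0, -0.042], [0.95, -0.3, 1.0, -0.0, -0.042], [0.95, -0.3, 1.0, -0.0, -0.042], [0.95, -0.2, 1.0, -0.1, -0.042], [0.95, -0.2, 1.0, -0.1, -0.042], [0.95, -0.2, 1.0, -0.1, -0.042], [0.95, -0.2, 1.0, -0.1, -0.042], [0.95, -0.2, 1.0, -0.1, -0.042], [0.95, -0.2, 1.0, -0.1, -0.042]]
```

View pics/w50.png

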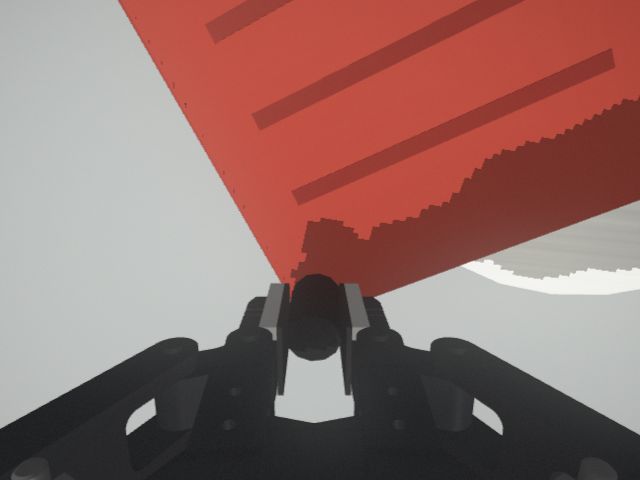

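Emit:
send_rows(
  increments=[
    [0.95,-0.3,0.9,0,-0.042],
    [0.95,-0.3,1.0,0,-0.042],
    [0.95,-0.3,1.0,0,-0.042],
    [0.95,-0.3,1.0,0,-0.042],
    [0.95,-0.3,1.0,0,-0.042],
    [0.95,-0.3,1.0,0,-0.042],
    [0.95,-0.2,1.0,-0.1,-0.042],
    [0.95,-0.2,1.0,-0.1,-0.042],
    [0.95,-0.2,1.0,-0.1,-0.042],
    [0.95,-0.2,1.0,-0.1,-0.042],
  ],
)

```text
t: 58.8
ee_pos: [0.4553, 0.1549, 0.0796]
tool_rot: [-2.902, -0.973, 0.239]
ft_force: [-1.8, 2.2, -1.7]
gripper_width: 0.212
```

Run:
```python
from h import *
swing(.6,10,.5,grip=.95,rad=.182)
```

```text
t 58.8 pos [0.4553 0.1549 0.0796] rot [-2.902 -0.973  0.239] f [-1.8  2.2 -1.7] w 0.212
rad 0.18 th -2.73 open~ 0.497 yaw -0.932 j7 -1.04
[[0.95, -0.4, 1.0, -0.1, -0.05], [0.95, -0.2, 1.1, -0.1, -0.05], [0.95, -0.2, 1.1, -0.1, -0.05], [0.95, -0.2, 1.1, -0.1, -0.05], [0.95, -0.2, 1.1, -0.1, -0.05], [0.95, -0.2, 1.1, -0.1, -0.05], [0.95, -0.2, 1.1, -0.1, -0.05], [0.95, -0.2, 1.1, -0.2, -0.05], [0.95, -0.1, 1.1, -0.2, -0.05], [0.95, -0.1, 1.1, -0.2, -0.05]]
```

Emit:
send_rows(
  increments=[
    [0.95,-0.2,1.0,-0.1,-0.05],
    [0.95,-0.2,1.1,-0.1,-0.05],
    [0.95,-0.2,1.1,-0.1,-0.05],
    [0.95,-0.2,1.1,-0.1,-0.05],
    [0.95,-0.2,1.1,-0.1,-0.05],
    [0.95,-0.2,1.1,-0.1,-0.05],
    [0.95,-0.2,1.1,-0.1,-0.05],
    [0.95,-0.1,1.0,-0.1,-0.05],
  ],
)

```text
t: 59.6
ee_pos: [0.5089, 0.0857, 0.0802]
tool_rot: [-2.614, -1.532, 0.213]
ft_force: [-35.0, 20.4, 7.2]
gripper_width: 0.213
```

Run:
```python
from h import *
swing(.1,2,.0,grip=.95,rad=.182)
snap('wrist','w51')
```

```text
t 59.6 pos [0.5089 0.0857 0.0802] rot [-2.614 -1.532  0.213] f [-35.   20.4   7.2] w 0.213
rad 0.1798 th -2.239 open~ 0.006 yaw -0.516 j7 -0.49
[[0.95, -0.3, 0.9, -0.1, -0.0], [0.95, -0.1, 0.9, -0.1, -0.0]]
```

View pics/w51.png

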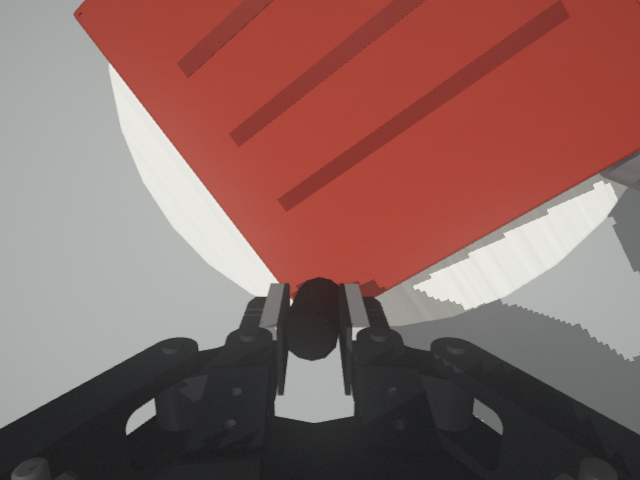

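At the shut stop (force on contact). Release and back away gently.

Emit:
send_rows(
  increments=[
    [0.95,0,0,0,0],
    [0.45,0,0,0,0],
    [0.45,0,0,0,0],
    [0.45,0,0,0,0],
    [0.45,0,0,-1,0],
    [0.45,-0.5,0,-3,0],
    [0.45,-1,0,-4,0],
    [0.45,-1,0,-4,0],
    [0.45,0,0,0,0],
    [0.45,0,0,0,0],
  ],
)

```text
t: 60.65
ee_pos: [0.5189, 0.061, 0.2084]
tool_rot: [-2.615, -1.53, 0.212]
ft_force: [0.3, 0.1, -1.2]
gripper_width: 0.555
```

Run:
```python
from h import *
st()
snap('top','t4');snap('scene','s6')
for c in ['top','scene']:
  for q in ['cast1_mid','cast1_eye','cover_knob','tin','clip_loop','clip_tip','mug','tongs','ingot']:
    print(c,q,[(np.round(r['at'],4).tolist(),round(r['confidence'],2)) for r in manip.tip_of(q,c)[:6]])
```

```text
t 60.65 pos [0.5189 0.061  0.2084] rot [-2.615 -1.53   0.212] f [ 0.3  0.1 -1.2] w 0.555
top cast1_mid [([0.4447, -0.1862, 0.0689], 0.81)]
top cast1_eye [([0.4826, -0.1929, 0.079], 0.77)]
top cover_knob [([0.7894, -0.1777, 0.0073], 0.74), ([0.6344, -0.2544, -0.0011], 0.7)]
top tin [([0.6311, -0.2519, -0.0031], 0.71), ([0.4416, -0.2409, 0.0689], 0.48)]
top clip_loop [([0.444, -0.184, 0.0709], 0.73), ([0.6365, -0.2773, 0.0042], 0.52)]
top clip_tip []
top mug [([0.7963, 0.0336, -0.001], 0.58)]
top tongs [([0.7665, 0.2685, -0.0025], 0.88)]
top ingot [([0.7904, -0.1764, 0.0024], 0.88)]
scene cast1_mid []
scene cast1_eye [([0.4814, -0.1894, 0.0783], 0.5)]
scene cover_knob [([0.5088, 0.0831, 0.0818], 0.64), ([0.4775, -0.1893, 0.0771], 0.63), ([0.4539, -0.3471, 0.0777], 0.34)]
scene tin []
scene clip_loop [([0.6361, -0.2826, 0.0079], 0.7), ([0.7966, 0.0328, -0.0007], 0.29)]
scene clip_tip [([0.6441, -0.2054, 0.008], 0.48)]
scene mug [([0.7942, 0.033, -0.0017], 0.76), ([0.6357, -0.2463, -0.0062], 0.56)]
scene tongs [([0.7639, 0.2719, -0.0008], 0.78), ([0.637, 0.0724, 0.0773], 0.19)]
scene ingot [([0.7901, -0.168, 0.0012], 0.65)]
```

View pics/t4.png

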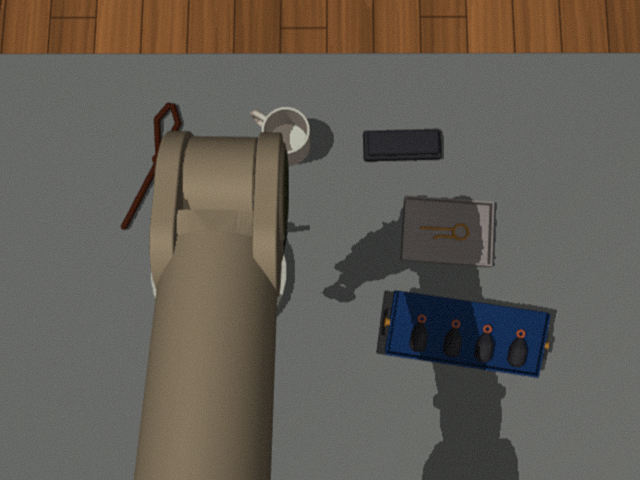

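View pics/s6.png

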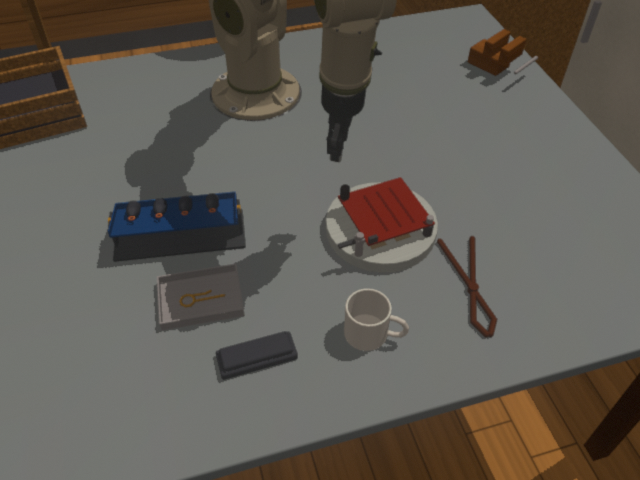

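Run:
```python
from h import *
X=np.array([.990*.966,-.1395*.966,.257]);Y=np.array([.1395,.990,0]);Z=np.cross(X,Y);c=np.array([.458,-.266,.0622])
for e,m in [((422,319),(419,341)),((456,324),(453,346)),((487,329),(485,350)),((521,334),(517,356))]:
    for q in (e,m):
        p=px('t4',*q)-c; print((np.array([X@p,Y@p,Z@p])*1000).round(0),end=' ')
    print()
st(); manip.finish_job()
```

```text
[10. 76.  0.] [-20.  79.  27.] 
[10. 19. -1.] [-20.  25.  28.] 
[ 10. -31.   1.] [-19. -27.  26.] 
[  9. -87.  -1.] [-21. -77.  28.] 
t 61.65 pos [0.5184 0.061  0.2073] rot [-2.614 -1.53   0.215] f [ 0.3 -0.3  0.1] w 0.55
the job is handed in; nothing more can be done
```

The mould is unloaded and the job was handed in at 61.7 s, well inside the 210 s limit. I pulled the clip out of the pin and laid it flat in the tin. I then swung the cover open to about 1.72 rad and moved all four castings into the bin. Finally I closed the cover against its stop and backed the gripper away.

What the last checks showed:
- **Castings:** all four lie on the bin floor along the slope with the eye uphill. Their middles are about 20 mm below the floor centre and their tops 26–28 mm above the floor, so they lie flat. The eye readings put each eye about 10 mm uphill of the centre, although those pixels fell through the rings onto the floor. The spacing between castings is about 50 mm.
- **Cover:** the knob is back where it started, at (0.509, 0.083). The joint angle worked out from the arm's position was about 0.006 rad, and the arm felt about 40 N (35 and 20 N across two axes) when the cover met its stop.
- **Clip and tin:** the tin was knocked about 27 mm sideways during the run, but the clip stayed flat inside it. The loop and tip read 4–8 mm above the table.
- **Mug, tongs and ingot:** they read the same as at the start, to within the measurement error.

Some checks were unreliable:
- **Network hits:** the last network pass gave wrong matches for the knob and the clip loop from the top camera. It also found no clip tip from the top, and no tin or casting middle from the scene camera. I relied on the pictures, my own pixel measurements and the other camera there.
- **Tool tilt:** the tool leaned further with each transfer, reaching about 0.18 rad by the end. I allowed for it by moving more slowly and correcting the position before each grasp and release.

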